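# Nest three sample strainers on one sprung hook

### The arm

A 6-joint arm with a two-finger parallel gripper is mounted at the origin on a cart in front of the work surface, level with it; the furniture and walls round the work are solid. World frame = base frame: x ahead of the robot, y to its left, z up, the work surface at z = 0. Lengths are in mm, angles in degrees, forces in N, time in s.
With the tool pointing down it reaches from about 350 to 725 mm from the base axis. Payload 4.3 kg.
Tool frame: the origin (TCP) lies on the centre line of the jaws, within the pads' length; the fingertips stand 25 mm ahead of it and the grasp point (between the pads) lies 6 mm ahead of it (r.tip_reach is the distance from the TCP to the fingertips, in mm); y points along the fingers, x is the direction in which the jaws open and shut, and the axes are right-handed (so a half turn about y gives the same grasp; the last joint's range is limited). The gripper opens to 85 mm and grips with 20 to 120 N. Pads are 22 mm wide; open, the fingers measure 114 mm over their backs; the gripper's body (76 mm by 85 mm) begins 54 mm behind the grasp point. The pads swing forward as they close: fully open they stand 13 mm farther back than shut.
Start: joints at [-83.612, 21.618, 4.641, 73.018, 0, 83.68], TCP at [126.5, -560.947, 256.329] pointing down, gripper open.
Joint ranges: [-156.06, 156.06], [-48.1, 94.91], [-58.44, 69.94], [-101.28, 121.22], [-78.64, 73.56], [-180, 180]. Speed limits (degrees/s): [147.25, 147.25, 180, 180, 180, 180].

### API

Orientations are given as a 3x3 rotation matrix whose columns are the frame's x, y, z axes.
In Python, from bench import r gives the robot as it stands.
- The arm moves only by the tool carry_out, never from a script. Its argument "commands" is a list of rows, each a list of 3 entries, a list of its own where there are three numbers: the shift along the world's x, y, z in cm, then the turn, a rotation vector about the world's x, y, z in degrees, then the opening, from 0 (shut) to 1 (fully open). A call has 1 to 5 rows; each row shifts and turns the commanded pose from where the row before left it; what a row does not reach is not made up. A row lasts 1/12 s, in which the tool goes at most 41.7 mm and 7.16 degrees, less where a joint would pass 70% of its speed; a pose out of reach is approached as far as the arm can. A call with a gripper value outside its range is refused whole. The fingers move at their own pace and stop on an object; "force" is the grip in N (left out, the last holds). Time passes only in rows, so rows that do not move let the fingers close. It gives the time, the measured TCP pose, the force and the opening at its end, in the units of the state.
- r.get_state(): the state, without advancing time (a new reading comes with each control period).
- r.grab_frame(name): name is "side" or "top"; returns a dict with "pixels" (420x560x3 uint8, red, green, blue), "vertical_fov" (degrees; the focal length in pixels is half the picture's height over the tangent of half this angle, whatever the lens; pixels are square), "cx", "cy" (the principal point, pixels), "k1" (the pictures are not rectified: a ray, as slopes to the right and down, at radius r is drawn at 1 + k1 r^2 times it, then the intrinsics apply), "R" (3x3) and "t" (3): a world point X has camera coordinates R X + t. Camera axes: x right, y down, z forward; pixel columns grow to the right and rows downward; lengths in mm; the calibration is good to about 2 mm. A picture is of the moment at which its call begins. There is no depth.
- r.job_done(): hands the job in, once; it reports no verdict.
The state is a dict: "time": time; "joint_pos": joint angles; "qd": joint speeds; "joint_efforts": joint torques, N m; "position": TCP position; "orientation": TCP orientation; "force": force on the tool from outside, world axes, zero at the start; "moment": the same for the moment, N m; "gripper_width": finger opening in mm.
Only numpy, scipy, OpenCV 4.12 (cv2) and the standard library are available. Lean on these libraries where they do the work, as an engineer would, in place of code of your own. Each camera call takes 0.05 s, during which the arm holds its last target. There are 200 camera calls.

### The job

Hang the three square sample strainers on the hook by their eyes, largest first, then the medium, then the small, so that they nest with their mouths to the front and their eyes sit face to face on the bar. Press each one back on the bar as you hang it until you feel the sprung buffer behind give a few millimetres, but gently: do not ram the hook or drive the buffer to its end. Leave them hanging free and still, and do not disturb the jar, the bottle or the timer.

Things in the scene. Friction and masses are not known exactly. Their poses are not given: they have to be found in the camera images.
- stand: Heavy fixed hook stand: dark base plate 150 x 100 x 12 mm, steel column at its rear and, 155 mm above the worktop, a level round bar 10 mm thick that runs forward (-x) and ends in an upturned lip, a rounded 10 mm pin whose top is 12 mm above the bar's axis. Origin under the centre of the base plate; x points along the bar from lip to column, z up.
- hook (a point): Point on the bar's axis at the rear face of the lip (the lip takes the 10 mm in front of it). Axes as the stand: +x runs back along the bar, which is free from here to the sprung buffer, a grey disc 30 mm across round the bar. The buffer's collar is clamped at a different place each time: its face is 66 to 86 mm behind this point, not measured, to be felt.
- buffer (a joint): How far the sprung buffer on the bar is pressed in, in m: 0 free, 0.008 at its end. Its spring gives way at about 3 N and stiffens by 1 N per mm (5 N at 2 mm, 10 N at 7 mm). It springs back when let go, pushing what leans on it forward with it.
- large: The large strainer, plain steel, standing on edge: square pan 84 x 84 mm, 32 mm deep, 3 mm walls and perforated floor, mouth to its -x; above it on a strap a sleeve-like eye, then a black tab. Origin: centre of underside; z up. Hung, its x points as the stand's x. Pan reaches 16 mm, eye 8 mm before and behind the origin. The next smaller pan fits into its mouth, 5 mm spare all round.
- large_eye (a point): Where the bar's axis lies in the hung large strainer, 115 mm above its underside; axes as large. Eye: sleeve 16 mm long (x), opening 18 mm wide, floor 19 mm below this point, 45-degree gable roof peaking 7 mm above it. To pass the lip, carry this point 8 to 13 mm above the bar's axis, within 3 mm sideways. Face to face, neighbours' points are 16 mm apart.
- large_grip (a point): Where to pinch the large strainer's black tab: 14 mm wide (y), 8 mm thick (x), free from 21 mm below this point (top of the eye) to 14 mm above it. Pinch across y (across x a finger would meet the next strainer's tab). Axes as large.
- medium: The medium strainer, plain steel, standing on edge: square pan 68 x 68 mm, 32 mm deep, 3 mm walls and perforated floor, mouth to its -x; above it on a strap a sleeve-like eye, then a black tab. Origin: centre of underside; z up. Hung, its x points as the stand's x. Pan reaches 16 mm, eye 8 mm before and behind the origin. The next smaller pan fits into its mouth, 5 mm spare all round.
- medium_eye (a point): Where the bar's axis lies in the hung medium strainer, 107 mm above its underside; axes as medium. Eye: sleeve 16 mm long (x), opening 18 mm wide, floor 19 mm below this point, 45-degree gable roof peaking 7 mm above it. To pass the lip, carry this point 8 to 13 mm above the bar's axis, within 3 mm sideways. Face to face, neighbours' points are 16 mm apart.
- medium_grip (a point): Where to pinch the medium strainer's black tab: 14 mm wide (y), 8 mm thick (x), free from 21 mm below this point (top of the eye) to 14 mm above it. Pinch across y (across x a finger would meet the next strainer's tab). Axes as medium.
- small: The small strainer, plain steel, standing on edge: square pan 52 x 52 mm, 32 mm deep, 3 mm walls and perforated floor, mouth to its -x; above it on a strap a sleeve-like eye, then a black tab. Origin: centre of underside; z up. Hung, its x points as the stand's x. Pan reaches 16 mm, eye 8 mm before and behind the origin. Fits into the medium pan, 5 mm spare all round.
- small_eye (a point): Where the bar's axis lies in the hung small strainer, 99 mm above its underside; axes as small. Eye: sleeve 16 mm long (x), opening 18 mm wide, floor 19 mm below this point, 45-degree gable roof peaking 7 mm above it. To pass the lip, carry this point 8 to 13 mm above the bar's axis, within 3 mm sideways. Face to face, neighbours' points are 16 mm apart.
- small_grip (a point): Where to pinch the small strainer's black tab: 14 mm wide (y), 8 mm thick (x), free from 21 mm below this point (top of the eye) to 14 mm above it. Pinch across y (across x a finger would meet the next strainer's tab). Axes as small.
- jar_by_stand: Bystander: sample jar with black lid, 45 mm across, 61 mm high, origin under its centre. Leave alone.
- bottle: Bystander: brown bottle with black cap, 32 mm across, 77 mm high, origin under its centre. Leave alone.
- timer: Bystander: white bench timer, 58 x 62 x 20 mm, origin under its centre. Leave alone.
Mind the look-alikes: they are no part of the job. Leave any blue look-alike of the medium alone.

How it is judged:
By the outcome, as a careful person would: the job done as asked, in the order asked, and still so for the second after the job is handed in, with the robot touching nothing.
It also fails if it takes over 72 s, if anything falls off the work surface, if the arm or the gripper's body presses on something with over 40 N, if the wrist force passes 120 N, or if a joint passes its speed limit or range.

## Working session

There is one attempt and no reset: what is moved stays moved. The work goes in short steps, Python scripts to look and compute and a tool call to move; the robot and the scene stay as the last step left them, time stands still between calls to the robot, and variables do not carry over. Pictures are saved under pics/ and viewed, about 8 in all and at most 12, crops included, and the job is handed in when it is done.

Besides the shell and the picture viewer there is one more tool, called after "Call:" as name(argument=value, ...) on one line, values as JSON. carry_out: Moves the arm, as the interface text tells. Its arguments: {"type":"object","properties":{"commands":{"type":"array","items":{"type":"array"}},"force":{"type":"number"}},"required":["commands"]}

```bash
ls; mkdir -p pics; python3 - <<'E'
from bench import r
import cv2,pickle
s=r.get_state();print(s)
for n in("side","top"):
    f=r.grab_frame(n);pickle.dump(f,open(f"{n}0.pkl","wb"))
    cv2.imwrite(f"pics/{n}0.png",f["pixels"][:,:,::-1]); print(n,{k:v for k,v in f.items() if k!="pixels"})
E
```

```text
pics
{'time': 0.0, 'joint_pos': array([-8.36130642e+01,  2.16629942e+01,  4.56155229e+00,  7.30175812e+01,
       -1.42733643e-04,  8.36805847e+01]), 'qd': array([ 0.06861513,  0.00128097, -0.04189387,  0.06623416, -0.0018489 ,
        0.05669465]), 'joint_efforts': array([-1.39252857e-03, -4.63604200e+01,  2.69875127e+01,  2.07939284e-02,
       -2.57364007e-05,  9.68757448e-07]), 'position': array([ 126.41366514, -560.30615873,  255.34055262]), 'orientation': array([[ 2.19954099e-01, -2.33564255e-04,  9.75510195e-01],
       [-9.75508037e-01,  2.06417294e-03,  2.19954107e-01],
       [-2.06499517e-03, -9.99997842e-01,  2.26179492e-04]]), 'force': array([ 0.38574291, -0.57510703,  0.09573015]), 'moment': array([-0.00482915,  0.01020989, -0.02002519]), 'gripper_width': 85.25827358735336}
side {'vertical_fov': 45.53297688196665, 'cx': 281.742115357316, 'cy': 202.93701113020788, 'k1': 0.0004353655201101376, 'R': array([[ 0.96619932,  0.25735335,  0.01510388],
       [ 0.18606418, -0.65560336, -0.73182262],
       [-0.17843485,  0.70989681, -0.68132776]]), 't': array([-509.31543285,  -20.44331407, 1690.84147092])}
top {'vertical_fov': 44.27377540701449, 'cx': 271.1155356073099, 'cy': 198.70030337230244, 'k1': -0.11390787175473485, 'R': array([[ 0.02060286, -0.99969931,  0.01329743],
       [-0.99276818, -0.0220297 , -0.1180086 ],
       [ 0.11826605, -0.01076995, -0.99292354]]), 't': array([ -29.45620795,  541.63832711, 1865.89832978])}
```

View pics/side0.png

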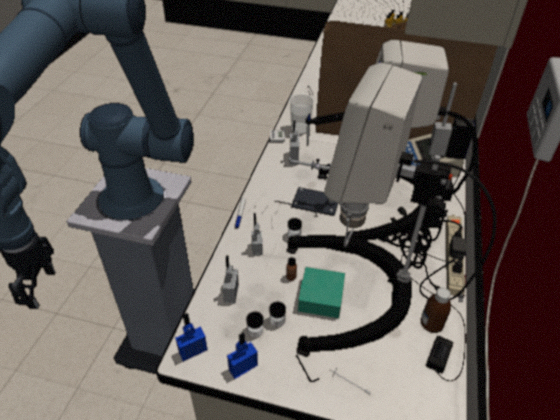

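View pics/top0.png

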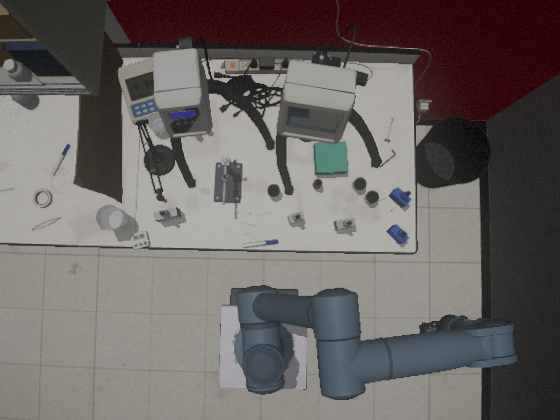

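```bash
cat > h.py <<'E'
import numpy as np,cv2,pickle
from bench import r
def avg(name,n=8):
    fs=[r.grab_frame(name) for _ in range(n)]
    f=fs[0]; f["img"]=np.mean([q["pixels"] for q in fs],0)[:,:,::-1]
    return f
def proj(f,X):
    X=np.atleast_2d(X); c=X@np.array(f["R"]).T+f["t"]; s=c[:,:2]/c[:,2:]
    s=s*(1+f["k1"]*(s**2).sum(1,keepdims=True))
    F=210/np.tan(np.radians(f["vertical_fov"]/2)); return s*F+[f["cx"],f["cy"]]
def unproj(f,p,z):
    "pixel -> world at height z"
    F=210/np.tan(np.radians(f["vertical_fov"]/2)); d=(np.array(p,float)-[f["cx"],f["cy"]])/F; s=d.copy()
    for _ in range(20): s=d/(1+f["k1"]*(s@s))
    R=np.array(f["R"]); v=R.T@np.array([*s,1]); o=-R.T@f["t"]; return o+v*(z-o[2])/v[2]
def crop(img,x,y,w,h,k): return cv2.resize(img[y:y+h,x:x+w].clip(0,255).astype(np.uint8),None,fx=k,fy=k,interpolation=cv2.INTER_CUBIC)
E
python3 - <<'E'
from h import *
a=avg("side");b=avg("top");pickle.dump((a,b),open("f0.pkl","wb"))
cv2.imwrite("pics/s1.png",crop(a["img"],205,110,150,200,3))
cv2.imwrite("pics/t1.png",crop(b["img"],130,135,266,115,3))
E
```

```text
(no output)
```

View pics/s1.png

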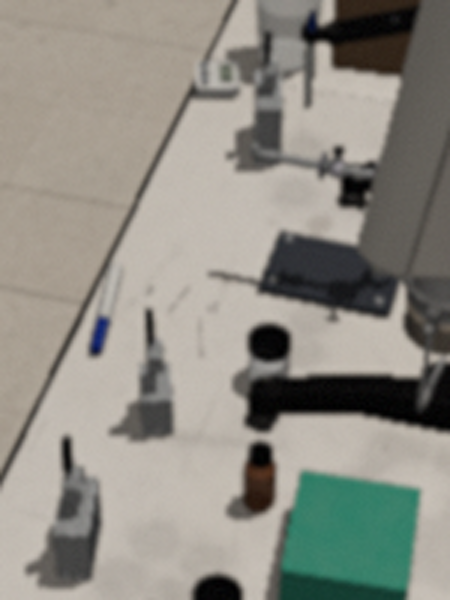

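View pics/t1.png

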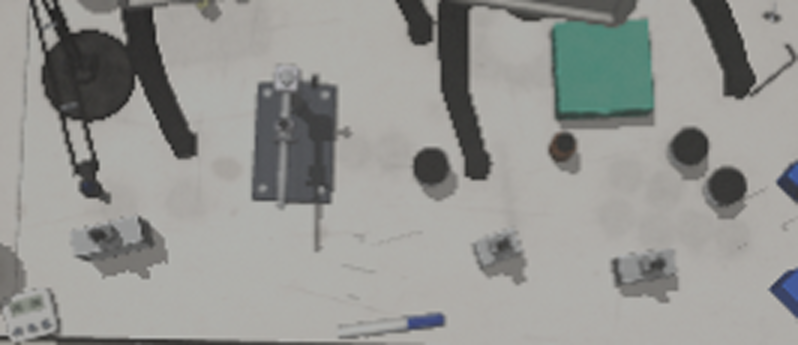

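```bash
python3 - <<'E'
from h import *
from scipy.optimize import least_squares
a,b=pickle.load(open("f0.pkl","rb"))
def tri(pa,pb): return least_squares(lambda X:np.r_[proj(a,X)[0]-pa,proj(b,X)[0]-pb],[450,0,100]).x.round(1)
S=lambda x,y:(205+x/3,110+y/3); T=lambda x,y:(130+x/3,135+y/3)
print("L tab",tri(S(268,36),T(103,237)),"M tab",tri(S(67,440),T(655,265)),"S tab",tri(S(149,312),T(503,243)))
print("lip",tri(S(257,150),T(281,205)),"buf",tri(S(325,163),T(284,125)),"col",tri(S(395,180),T(287,75)))
print("base corners",[unproj(b,T(*p),12).round(1) for p in((258,84),(336,88),(331,203),(253,198))])
print("base corners side",[unproj(a,S(*p),12).round(1) for p in((282,233),(260,291),(388,314))])
for n,ps in dict(L=[(75,225),(148,218),(75,255),(152,245)],M=[(613,258),(675,250)],S=[(475,243),(520,232)]).items(): print(n,[unproj(b,T(*p),{'L':84,'M':68,'S':52}[n]).round(0) for p in ps])
A=crop(a["img"],275,105,50,65,8);B=crop(a["img"],235,205,45,55,8);C=crop(a["img"],210,245,45,65,8)
h=520;o=np.zeros((h,1200,3),np.uint8)
o=np.hstack([np.vstack([q,np.zeros((h-q.shape[0],q.shape[1],3),np.uint8)]) for q in(A,B,C)])
t=np.hstack([crop(b["img"],150,195,40,40,8),crop(b["img"],280,200,40,40,8),crop(b["img"],328,203,40,40,8)])
o=cv2.resize(np.vstack([o[:,:960],np.pad(t,((0,0),(0,960-t.shape[1]),(0,0)))] if o.shape[1]<=960 else [cv2.resize(o,(960,o.shape[0]*960//o.shape[1])),t[:, :960]]),(686,600),interpolation=cv2.INTER_AREA)
cv2.imwrite("pics/z.png",o)
E
```

```text
L tab [471.1 349.2 163.3] M tab [ 451.4 -283.4  148.6] S tab [ 472.4 -108.6  146.1]
lip [511.5 147.2 156.9] buf [594.2 143.3 161.9] col [662.5 145.  151.6]
base corners [array([674.7, 191.3,  12. ]), array([671.8,  93.7,  12. ]), array([527.2,  95.9,  12. ]), array([531.3, 192.6,  12. ])]
base corners side [array([538.2, 188.2,  12. ]), array([537.5,  87.5,  12. ]), array([679.7,  90.2,  12. ])]
L [array([486., 397.,  84.]), array([496., 310.,  84.]), array([450., 396.,  84.]), array([464., 304.,  84.])]
M [array([ 462., -247.,   68.]), array([ 473., -322.,   68.])]
S [array([478., -81.,  52.]), array([ 493., -136.,   52.])]
```

View pics/z.png

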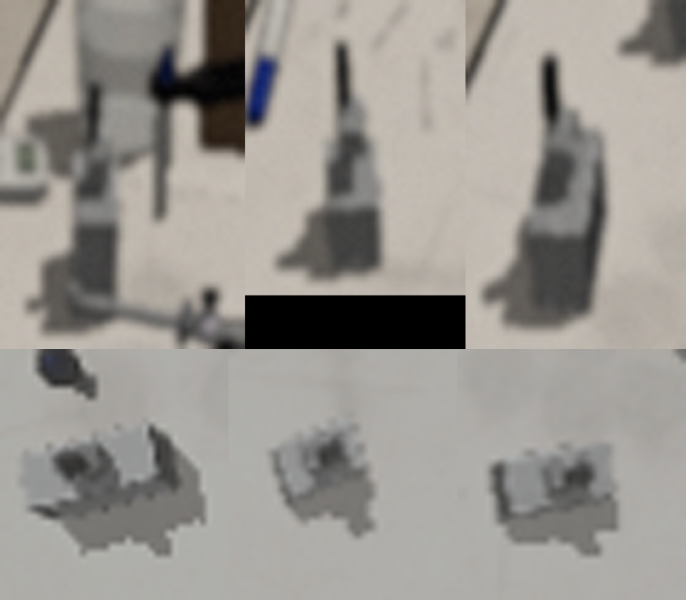

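```bash
python3 - <<'E'
from h import *
from scipy.optimize import least_squares
a,b=pickle.load(open("f0.pkl","rb"))
def tri(pa,pb): return least_squares(lambda X:np.r_[proj(a,X)[0]-pa,proj(b,X)[0]-pb],[450,0,100]).x.round(1)
T=b["img"].mean(2); S=a["img"].mean(2)
print("clip",tri((308,137),(161,197)))
for n,(x,y,z) in dict(L=(164.3,214,143.5),M=(348.3,223.3,135.5),S=(297.7,216,127.5)).items():
    X,Y=np.meshgrid(np.arange(int(x)-5,int(x)+7),np.arange(int(y)-5,int(y)+6)); I=T[Y,X]
    w=np.clip(95-I,0,None); w[np.hypot(X-x,Y-y)>5]=0
    c=((w*X).sum()/w.sum(),(w*Y).sum()/w.sum()); print(n,np.round(c,2),unproj(b,c,z).round(1)); 
    print(I.astype(int)) if n=="L" else 0
print("bar top view"); P=[]
for y in range(166,204):
    row=T[y,218:232]; bg=np.median(row); w=np.clip(row-bg-15,0,None); 
    if w.sum()>0: c=218+(w*np.arange(14)).sum()/w.sum(); P.append(unproj(b,(c,y),155)); print(y,row.astype(int),P[-1][:2].round(1))
print(T[200:208,218:232].astype(int))
E
```

```text
clip [528.  373.9  95.7]
L [163.52 213.36] [469.6 354.1 143.5]
[[170 170 169 154 159 163 164 136 151 151 152 151]
 [160 168 145 150 134 122 122 113 102 147 150 150]
 [146 114  92  92  89 106 108 107  72  96 146 150]
 [104  71  65  63  58  68 105 107  87  81 103 147]
 [115  70  54  54  52  52  75 105  89  80  93 148]
 [129  97  61  51  60  62  82  86  74  80  93 104]
 [147 135  93  68  94  86  79  73  84  92  94  94]
 [148 149 131 119  99  93  93  91  94  95  94  97]
 [149 149 148 147 108  94  93 101  99  89  84  94]
 [149 149 155 158 129  94  82  92  95  94  92  94]
 [137 103  91 101  98  94  93  94  94  94  97 102]]
M [348.47 223.21] [ 450.1 -287.1  135.5]
S [297.25 216.52] [ 470.4 -109.1  127.5]
bar top view
166 [134 143 106  85  83  86 112 131 103  74  73  75  78  82] [637.7 159.8]
167 [100 104  90  86  86  94 124 142 108  69  71  70  75  83] [634.5 146.6]
168 [ 85  85  86  86  86  95 126 143 107  69  71  69  70  73] [631.  146.2]
169 [ 85  85  85  86  86  97 127 141 106  66  69  69  67  66] [627.5 146.2]
170 [ 87  86  86  87  86  97 128 141 106  74  70  67  65  62] [624.  146.2]

[... 2128 characters left out ...]
200 [ 88  88  87  86 107 135 119  86  86  88  86  85  84  86] [519.4 147.9]
201 [ 73  74  75  76  99 126 109  79  79  80  80  80  82  81] [515.9 147.9]
202 [163 163 163 159 148 138 114  84  97  98  98  92  82  82] [512.2 158.5]
[[ 88  88  87  86 107 135 119  86  86  88  86  85  84  86]
 [ 73  74  75  76  99 126 109  79  79  80  80  80  82  81]
 [163 163 163 159 148 138 114  84  97  98  98  92  82  82]
 [174 173 174 164 139 128 126 150 164 165 164 164 163 163]
 [173 174 173 172 160 137 141 171 174 173 173 173 174 174]
 [174 173 173 173 173 169 169 174 174 174 174 174 174 174]
 [174 174 173 173 173 173 173 174 173 174 174 174 174 173]
 [174 173 173 174 174 173 174 174 173 174 174 174 173 174]]
```

```bash
cat > model.py <<'E'
from h import *
SZ=dict(L=(84,115),M=(68,107),S=(52,99))
def Rz(y): y=np.radians(y); return np.array([[np.cos(y),-np.sin(y),0],[np.sin(y),np.cos(y),0],[0,0,1]])
def box(x0,x1,y0,y1,z0,z1): return np.array([[x,y,z] for x in(x0,x1) for y in(y0,y1) for z in(z0,z1)],float)
ED=[(0,1),(2,3),(4,5),(6,7),(0,2),(1,3),(4,6),(5,7),(0,4),(1,5),(2,6),(3,7)]
def wire(n,x,y,yaw,z=0):
    w,e=SZ[n]; bs=[box(-16,16,-w/2,w/2,0,w),box(-4,4,-7,7,e+11,e+46),box(-8,8,-12,12,e-22,e+11)]
    return [b@Rz(yaw).T+[x,y,z] for b in bs]
def draw(img,f,ws,x0,y0,k,col=(0,0,255)):
    for w in ws:
        p=(proj(f,w)-[x0,y0]+.5)*k
        for i,j in ED: cv2.line(img,tuple(p[i].astype(int)),tuple(p[j].astype(int)),col,1,cv2.LINE_AA)
E
python3 - <<'E'
from model import *
from scipy.optimize import least_squares
a,b=pickle.load(open("f0.pkl","rb"))
W=dict(L=84,M=68,S=52)
O={'L':[('a','t',294,121.2),('b','t',161.9,212.7),('a',(-1,-1,1),290.7,146.9),('a',(1,-1,1),298.5,146.3),('b',(1,1,1),153.8,215.9),('b',(-1,1,1),157,221),('b',(1,-1,1),176.2,207.9)],
'M':[('a','t',227.1,255.8),('b','t',349,222.6),('a',(-1,-1,1),222.7,288.8),('a',(1,-1,1),235.1,288.8),('a',(1,-1,0),235.1,302.7),('a',(1,1,1),237.8,270.1),('b',(1,1,1),334.1,221.5),('b',(-1,1,1),336.4,229.5),('b',(1,-1,1),354.8,219.1),('b',(-1,-1,1),354.8,226.6)],
'S':[('a','t',254.8,213),('b','t',297.1,216.4),('a',(-1,-1,1),252.3,243.7),('a',(1,-1,1),262.3,243.7),('a',(1,-1,0),261.9,255.7),('b',(1,1,1),287.5,216.9),('b',(-1,1,1),292.1,223.3),('b',(1,-1,1),302,213.2),('b',(-1,-1,1),304.3,220.6)]}
pan=[]
for n,o in O.items():
    w,e=SZ[n]
    def res(p):
        out=[]
        for c,k,u,v in o:
            X=np.array([0,0,p[3]]) if k=='t' else np.array([16*k[0],w/2*k[1],w*k[2]])
            out+=list(proj(a if c=='a' else b,Rz(p[2])@X+[p[0],p[1],0])[0]-[u,v])
        return np.array(out)
    q=least_squares(res,[465,{'L':350,'M':-285,'S':-109}[n],8,e+46],loss='soft_l1')
    print(n,q.x.round(1),'h-eye',round(q.x[3]-e,1),res(q.x).round(1))
    ws=wire(n,*q.x[:3])
    for f in(a,b):
        c=proj(f,ws[0]).mean(0).astype(int)-[24,30 if f is a else 24]; im=crop(f["img"],c[0],c[1],48,50,5); draw(im,f,ws,c[0],c[1],5); pan.append(im)
cv2.imwrite("pics/ov.png",np.vstack([np.hstack(pan[0::2]),np.hstack(pan[1::2])]))
E
```

```text
L [471.2 355.7  22.2 163.4] h-eye 48.4 [-0.8 -0.   0.1 -0.3 -1.   0.1  0.1  0.1  0.  -1.5 -0.2  1.8 -0.4 -1.8]
M [ 455.1 -286.6   11.7  156.6] h-eye 49.6 [ 0.3  0.1  0.3 -1.3 -1.  -1.7 -1.5 -1.  -0.2  0.3 -1.1 -2.1  1.1 -1.
  0.6 -0.2 -1.2 -2.   0.6 -0.8]
S [ 473.6 -110.1   22.7  151.4] h-eye 52.4 [-0.4  0.1  0.9 -1.4 -1.7  0.3 -0.9 -0.7 -0.3 -1.   0.5 -1.  -0.9  0.8
 -0.8 -2.5  0.2 -1.7]
```

View pics/ov.png

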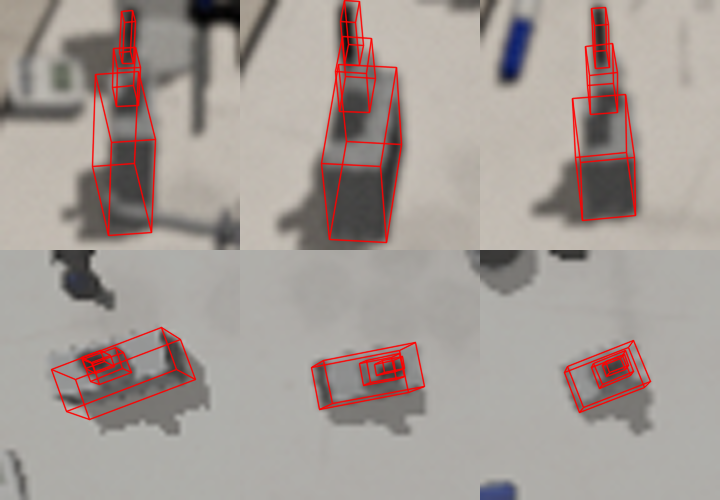

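Call:
carry_out(commands=[[[2.9,2.9,0.2],[0,0,0],0.7],[[2.9,2.9,0.2],[0,0,0],0.7],[[2.9,2.9,0.2],[0,0,0],0.7],[[2.9,2.9,0.2],[0,0,0],0.7],[[2.9,2.9,0.2],[0,0,0],0.7]], force=40)

```text
time: 1.32
position: [272.4, -414.5, 266.5]
orientation: [[0.219, 0.0, 0.976], [-0.976, -0.0, 0.219], [0.0, -1.0, 0.0]]
force: [-0.1, -0.0, -0.8]
gripper_width: 59.8
```

Call:
carry_out(commands=[[[2.9,2.9,0.2],[0,0,0],0.7],[[2.9,2.9,0.2],[0,0,0],0.7],[[2.9,2.9,0.2],[0,0,0],0.7],[[2.9,2.9,0.2],[0,0,0],0.7],[[2.9,2.9,0.2],[0,0,0],0.7]])

```text
time: 1.73
position: [417.6, -269.3, 276.7]
orientation: [[0.22, 0.001, 0.976], [-0.976, -0.001, 0.22], [0.001, -1.0, 0.0]]
force: [-0.3, -1.5, -0.0]
gripper_width: 59.5
```

Call:
carry_out(commands=[[[0.2,4.1,0],[0,0,0],0.7],[[0.2,4.1,0],[0,0,0],0.7],[[0.2,4.1,0],[0,0,0],0.7],[[0.2,4.1,0],[0,0,0],0.7],[[0.2,4.1,0],[0,0,0],0.7]])

```text
time: 2.15
position: [426.3, -64.1, 276.5]
orientation: [[0.22, 0.001, 0.976], [-0.976, -0.0, 0.22], [0.0, -1.0, 0.001]]
force: [1.0, 0.4, 0.3]
gripper_width: 59.6
```

Call:
carry_out(commands=[[[0.2,4.1,0],[0,0,0],0.7],[[0.2,4.1,0],[0,0,0],0.7],[[0.2,4.1,0],[0,0,0],0.7],[[0.2,4.1,0],[0,0,0],0.7],[[0.2,4.1,0],[0,0,0],0.7]])

```text
time: 2.57
position: [436.2, 141.1, 276.7]
orientation: [[0.22, 0.001, 0.975], [-0.975, -0.0, 0.22], [0.0, -1.0, 0.001]]
force: [0.5, -0.6, 0.5]
gripper_width: 59.9
```

Call:
carry_out(commands=[[[0.7,4.0,-0.5],[0,0,0],0.7],[[0.7,4.0,-0.5],[0,0,0],0.7],[[0.7,4.0,-0.5],[0,0,0],0.7],[[0.7,4.0,-0.5],[0,0,0],0.7],[[0.7,4.0,-0.5],[0,0,0],0.7]])

```text
time: 2.98
position: [495.2, 262.0, 251.2]
orientation: [[0.333, -0.023, 0.943], [-0.941, 0.062, 0.334], [-0.066, -0.998, -0.001]]
force: [0.4, -0.9, 0.2]
gripper_width: 59.7
```

```bash
python3 - <<'E'
from h import *
s=r.get_state();print(s["joint_pos"].round(1),s["position"].round(1))
f=avg("top",4);g=avg("side",4);pickle.dump((g,f),open("f1.pkl","wb"))
cv2.imwrite("pics/c1.png",np.hstack([crop(f["img"],140,140,130,130,3),crop(g["img"],210,60,130,130,3)]))
E
```

```text
[ 19.4  19.7   1.   71.3   3.8 179.9] [495.2 262.  251.2]
```

View pics/c1.png

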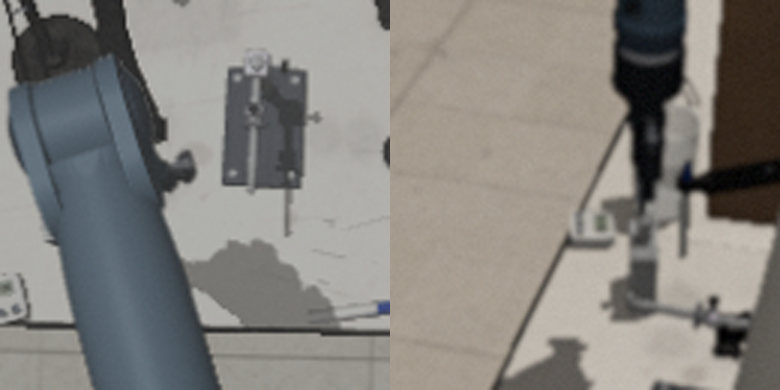

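Call:
carry_out(commands=[[[0,0,0],[0,0,7],0.7],[[0,0,0],[0,0,7],0.7],[[0,0,0],[0,0,7],0.7],[[0,0,0],[0,0,7],0.7],[[0,0,0],[0,0,7],0.7]])

```text
time: 3.8
position: [494.8, 259.9, 251.9]
orientation: [[0.814, -0.054, 0.578], [-0.577, 0.038, 0.816], [-0.065, -0.998, -0.0]]
force: [0.2, 0.5, -0.0]
gripper_width: 59.5
```

Call:
carry_out(commands=[[[0,0,0],[0,0,7],0.7],[[0,0,0],[0,0,7],0.7],[[0,0,0],[0,0,7],0.7],[[0,0,0],[0,0,7],0.7],[[0,0,0],[0,0,7],0.7]])

```text
time: 4.22
position: [494.8, 259.9, 251.9]
orientation: [[0.998, -0.065, 0.006], [-0.006, -0.0, 1.0], [-0.065, -0.998, -0.001]]
force: [-0.6, 0.3, -0.2]
gripper_width: 59.7
```

Call:
carry_out(commands=[[[0,0,0],[0,0,7],0.7],[[0,0,0],[0,0,7],0.7],[[0,0,0],[0,0,7],0.7],[[0,0,0],[0,0,7],0.7],[[0,0,0],[0,0,7],0.7]])

```text
time: 4.63
position: [494.8, 260.0, 251.9]
orientation: [[0.821, -0.053, -0.569], [0.568, -0.038, 0.822], [-0.065, -0.998, -0.001]]
force: [-0.3, 0.4, -0.3]
gripper_width: 59.8
```

Call:
carry_out(commands=[[[0,0,0],[0,0,7],0.7],[[0,0,0],[0,0,7],0.7],[[0,0,0],[0,0,7],0.7],[[0,0,0],[0,0,7],0.7],[[0,0,0],[0,0,7],0.7]])

```text
time: 5.05
position: [494.8, 260.0, 251.9]
orientation: [[0.347, -0.022, -0.938], [0.936, -0.062, 0.347], [-0.066, -0.998, -0.001]]
force: [0.9, -0.5, 0.4]
gripper_width: 59.8
```

Call:
carry_out(commands=[[[0,0,0],[0,0,7],0.7],[[0,0,0],[0,0,7],0.7],[[0,0,0],[0,0,7],0.7],[[0,0,0],[0,0,7],0.7],[[0,0,0],[0,0,7],0.7]])

```text
time: 5.47
position: [494.7, 260.0, 251.9]
orientation: [[-0.253, 0.018, -0.967], [0.965, -0.063, -0.254], [-0.066, -0.998, -0.001]]
force: [-0.2, -0.8, -0.0]
gripper_width: 60.2
```

Call:
carry_out(commands=[[[-0.8,3.1,-1.0],[1.2,0.33,0],0.7],[[-0.8,3.1,-1.0],[1.2,0.33,0],0.7],[[-0.8,3.1,-1.0],[1.2,0.33,0],0.7],[[0,0,0],[0,0,0],0.7],[[0,0,0],[0,0,0],0.7]])

```text
time: 5.88
position: [470.0, 353.7, 221.0]
orientation: [[-0.25, -0.001, -0.968], [0.968, -0.002, -0.25], [-0.002, -1.0, 0.001]]
force: [0.2, -1.3, -0.6]
gripper_width: 60.3
```

```bash
python3 - <<'E'
from h import *
f=avg("top",4);g=avg("side",4);pickle.dump((g,f),open("f2.pkl","wb"))
cv2.imwrite("pics/c2.png",np.hstack([crop(g["img"],270,80,70,100,6)]))
s=r.get_state();print(s["joint_pos"].round(1),s["position"].round(1))
E
```

```text
[30.7 23.9  2.9 69.  -0.  16.4] [471.3 353.1 221.7]
```

View pics/c2.png

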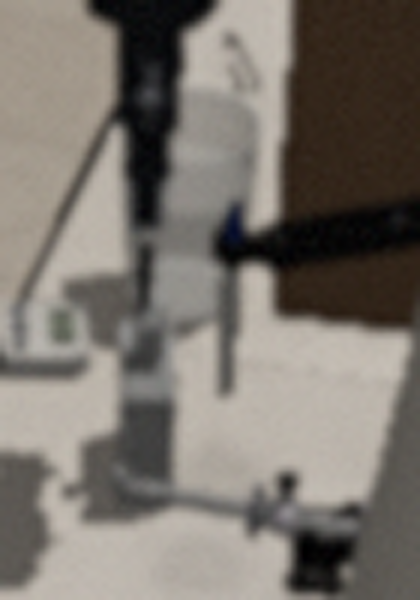

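Call:
carry_out(commands=[[[0,0,-1.6],[0,0,0],0.7],[[0,0,-1.6],[0,0,0],0.7],[[0,0,-1.6],[0,0,0],0.7],[[0,0,-1.0],[0,0,0],0.7],[[0,0,-0.7],[0,0,0],0.7]])

```text
time: 6.7
position: [470.4, 353.1, 155.1]
orientation: [[-0.248, -0.002, -0.969], [0.969, -0.002, -0.248], [-0.001, -1.0, 0.002]]
force: [-0.2, 0.2, 0.6]
gripper_width: 60.0
```

Call:
carry_out(commands=[[[0,0,0],[0,0,0],0.3],[[0,0,0],[0,0,0],0.2],[[0,0,0],[0,0,0],0.1],[[0,0,0],[0,0,0],0.05],[[0,0,0],[0,0,0],0.05]], force=40)

```text
time: 7.12
position: [471.4, 354.0, 157.1]
orientation: [[-0.249, 0.001, -0.969], [0.969, -0.0, -0.249], [-0.0, -1.0, -0.001]]
force: [0.7, 0.3, -1.2]
gripper_width: 13.5
```

Call:
carry_out(commands=[[[0,0,0],[0,0,0],0.0],[[0,0,0],[0,0,0],0.0],[[0,0,0],[0,0,0],0.0],[[0,0,0],[0,0,0],0.0],[[0,0,0],[0,0,0],0.0]])

```text
time: 7.53
position: [471.0, 353.8, 156.6]
orientation: [[-0.249, 0.0, -0.969], [0.969, -0.001, -0.249], [-0.001, -1.0, -0.0]]
force: [-0.2, -0.7, 0.7]
gripper_width: 13.2
```

Call:
carry_out(commands=[[[0,0,2],[0,0,0],0],[[0,0,2],[0,0,0],0],[[0,0,1],[0,0,-7],0],[[-1,-3,0],[0,0,-7],0],[[-1,-3,0],[0,0,-7],0]])

```text
time: 7.95
position: [451.8, 294.4, 207.0]
orientation: [[0.119, 0.002, -0.993], [0.993, 0.0, 0.119], [0.001, -1.0, -0.002]]
force: [0.5, -0.5, -1.7]
gripper_width: 13.3
```

Call:
carry_out(commands=[[[-1,-3,0],[0,0,-7],0],[[-1,-3,0],[0,0,-7],0],[[0,-3,0],[0,0,-7],0],[[0,0,0],[0,0,-7],0],[[0,0,0],[0,0,-7],0]])

```text
time: 8.37
position: [430.4, 202.0, 206.3]
orientation: [[0.671, -0.001, -0.742], [0.742, -0.001, 0.671], [-0.001, -1.0, 0.0]]
force: [0.6, 0.6, -1.5]
gripper_width: 13.5
```

```bash
python3 - <<'E'
from h import *
g=avg("side",6)
s=r.get_state();print(s["joint_pos"].round(1),s["position"].round(1),s["orientation"].round(3),s["force"].round(1))
p=proj(g,s["position"]-[0,0,90])[0].astype(int);print(p)
cv2.imwrite("pics/c3.png",crop(g["img"],p[0]-40,p[1]-45,80,90,6))
E
```

```text
[ 17.7  11.6 -16.6  61.8  -0.   59.2] [430.9 204.  206.2] [[ 0.662 -0.001 -0.749]
 [ 0.749 -0.     0.662]
 [-0.001 -1.     0.   ]] [-0.2  0.1 -1.4]
[270 155]
```

View pics/c3.png

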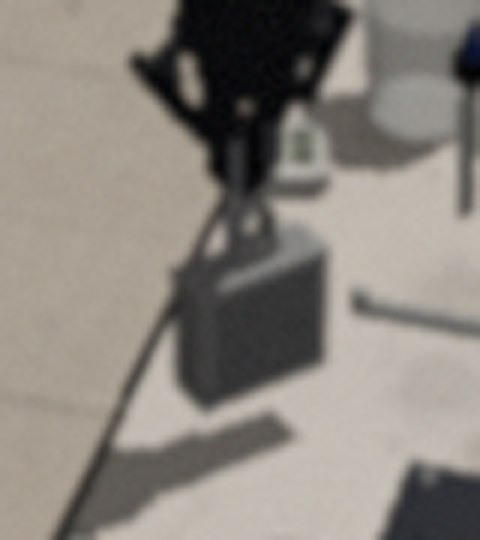

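Call:
carry_out(commands=[[[0.7,-0.9,0],[0,0,6.8],0],[[0.7,-0.9,0],[0,0,6.8],0],[[0.7,-0.9,0],[0,0,6.8],0],[[0.7,-0.9,0],[0,0,6.8],0],[[0.7,-0.9,0],[0,0,6.8],0]])

```text
time: 9.08
position: [466.2, 158.7, 206.2]
orientation: [[0.124, -0.001, -0.992], [0.992, -0.001, 0.124], [-0.001, -1.0, 0.001]]
force: [0.0, 0.4, -1.3]
gripper_width: 13.5
```

Call:
carry_out(commands=[[[0.7,-1.1,0],[0,0,6.6],0],[[0,0,0],[0,0,0],0],[[0,0,0],[0,0,0],0]])

```text
time: 9.33
position: [473.1, 147.8, 206.2]
orientation: [[0.019, -0.001, -1.0], [1.0, -0.0, 0.019], [-0.0, -1.0, 0.001]]
force: [-0.2, 0.3, -1.1]
gripper_width: 13.1
```

```bash
python3 - <<'E'
from model import *
g=avg("side",6);f=avg("top",2);pickle.dump((g,f),open("f3.pkl","wb"))
s=r.get_state();print(s["position"].round(1),s["orientation"].round(3),s["force"].round(1))
x,y,z=s["position"]
im=crop(g["img"],255,105,75,85,7);draw(im,g,wire("L",x,y,-.9,z-156.6),255,105,7)
bar=np.array([[x_,147.9-.0157*(x_-520),155] for x_ in (504,514,585)]);p=(proj(g,bar)-[255,105]+.5)*7
for q in p: cv2.circle(im,tuple(q.astype(int)),3,(0,255,0),1)
cv2.imwrite("pics/c4.png",im)
E
```

```text
[472.7 148.  206.3] [[ 0.017 -0.    -1.   ]
 [ 1.    -0.001  0.017]
 [-0.001 -1.     0.   ]] [ 0.8  0.9 -1.7]
```

View pics/c4.png

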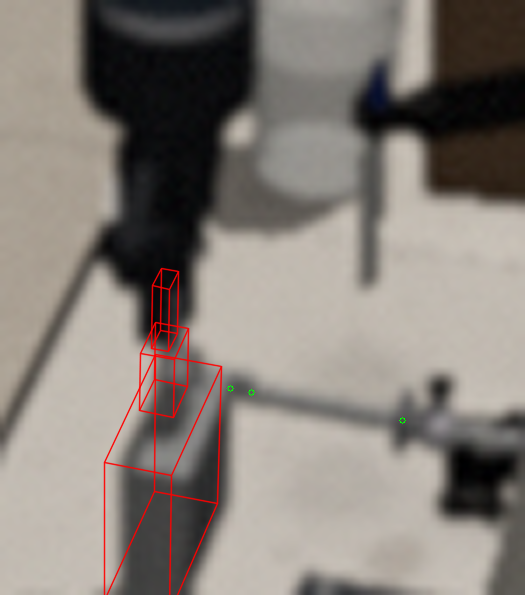

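Call:
carry_out(commands=[[[0.7,0,0],[0,0,0],0],[[0.7,-0.01,0],[0,0,0],0],[[0.7,-0.01,0],[0,0,0],0],[[0.7,-0.01,0],[0,0,0],0],[[0.2,0,0],[0,0,0],0]])

```text
time: 10.15
position: [504.7, 147.3, 206.3]
orientation: [[0.018, 0.001, -1.0], [1.0, -0.001, 0.018], [-0.001, -1.0, -0.001]]
force: [-0.7, 0.2, -2.0]
gripper_width: 13.2
```

Call:
carry_out(commands=[[[0.2,-0.01,0],[0,0,0],0],[[0.2,-0.0,0],[0,0,0],0],[[0.2,-0.01,0],[0,0,0],0],[[0.2,0,0],[0,0,0],0]])

```text
time: 10.48
position: [510.9, 147.2, 206.3]
orientation: [[0.018, -0.001, -1.0], [1.0, -0.001, 0.018], [-0.001, -1.0, 0.001]]
force: [-0.2, 0.2, -1.6]
gripper_width: 13.1
```

Call:
carry_out(commands=[[[0,0.15,0],[0,0,0],0],[[0,0.1,0],[0,0,0],0]])

```text
time: 10.65
position: [510.9, 149.8, 206.3]
orientation: [[0.018, -0.0, -1.0], [1.0, -0.001, 0.018], [-0.001, -1.0, 0.0]]
force: [-0.1, 0.2, -0.8]
gripper_width: 13.8
```

Call:
carry_out(commands=[[[0,0.1,0],[0,0,0],0]])

```text
time: 10.73
position: [510.7, 150.8, 206.3]
orientation: [[0.017, -0.0, -1.0], [1.0, -0.001, 0.017], [-0.001, -1.0, 0.0]]
force: [-0.8, -1.3, 0.0]
gripper_width: 13.1
```

Call:
carry_out(commands=[[[0,0.1,0],[0,0,0],0]])

```text
time: 10.82
position: [510.7, 151.4, 206.6]
orientation: [[0.018, -0.0, -1.0], [1.0, -0.002, 0.018], [-0.002, -1.0, 0.0]]
force: [-1.1, -2.7, 1.8]
gripper_width: 13.0
```

Call:
carry_out(commands=[[[0,0.05,0],[0,0,0],0]])

```text
time: 10.9
position: [510.7, 151.6, 206.7]
orientation: [[0.018, -0.0, -1.0], [1.0, -0.003, 0.018], [-0.003, -1.0, 0.0]]
force: [-1.5, -3.4, 3.4]
gripper_width: 13.4
```

Call:
carry_out(commands=[[[0,-0.3,0],[0,0,0],0],[[0,-0.2,0],[0,0,0],0]])

```text
time: 11.07
position: [511.0, 147.4, 206.3]
orientation: [[0.017, -0.0, -1.0], [1.0, 0.0, 0.017], [0.0, -1.0, 0.0]]
force: [-0.2, -0.1, -1.3]
gripper_width: 13.3
```

Call:
carry_out(commands=[[[0,-0.1,0],[0,0,0],0],[[0,-0.1,0],[0,0,0],0]])

```text
time: 11.23
position: [510.9, 145.1, 206.1]
orientation: [[0.018, -0.001, -1.0], [1.0, -0.0, 0.018], [-0.0, -1.0, 0.001]]
force: [0.0, -0.5, -1.5]
gripper_width: 13.0
```

Call:
carry_out(commands=[[[0,-0.1,0],[0,0,0],0]])

```text
time: 11.32
position: [510.9, 144.3, 206.2]
orientation: [[0.018, -0.001, -1.0], [1.0, -0.0, 0.018], [-0.0, -1.0, 0.001]]
force: [-0.9, 1.5, 0.1]
gripper_width: 13.2
```

Call:
carry_out(commands=[[[0,-0.1,0],[0,0,0],0]])

```text
time: 11.4
position: [510.9, 143.8, 206.4]
orientation: [[0.017, -0.0, -1.0], [1.0, 0.001, 0.017], [0.001, -1.0, 0.0]]
force: [-1.2, 2.7, 0.9]
gripper_width: 13.3
```

Call:
carry_out(commands=[[[0,0.37,0],[0,0,0],0],[[1.1,-0.02,0],[0,0,0],0],[[1.1,-0.02,0],[0,0,0],0],[[1.1,-0.02,0],[0,0,0],0],[[1.1,-0.02,0],[0,0,0],0]])

```text
time: 11.82
position: [555.3, 146.2, 206.2]
orientation: [[0.017, -0.0, -1.0], [1.0, -0.001, 0.017], [-0.001, -1.0, 0.0]]
force: [0.5, 0.7, -1.6]
gripper_width: 13.1
```

Call:
carry_out(commands=[[[0,0,-0.4],[0,0,0],0],[[0,0,-0.3],[0,0,0],0]])

```text
time: 11.98
position: [555.1, 146.2, 198.7]
orientation: [[0.018, -0.001, -1.0], [1.0, -0.001, 0.018], [-0.001, -1.0, 0.001]]
force: [-0.9, -0.2, -1.4]
gripper_width: 13.0
```

Call:
carry_out(commands=[[[0.3,0,0],[0,0,0],0],[[0.3,-0.01,0],[0,0,0],0]])

```text
time: 12.15
position: [559.9, 146.0, 198.8]
orientation: [[0.017, -0.002, -1.0], [1.0, -0.001, 0.017], [-0.001, -1.0, 0.002]]
force: [0.4, -0.1, -1.2]
gripper_width: 13.1
```

Call:
carry_out(commands=[[[0.2,0,0],[0,0,0],0],[[0.2,-0.01,0],[0,0,0],0]])

```text
time: 12.32
position: [564.9, 146.0, 199.5]
orientation: [[0.017, -0.0, -1.0], [1.0, -0.001, 0.017], [-0.001, -1.0, 0.0]]
force: [0.7, -0.5, -0.9]
gripper_width: 13.0
```

Call:
carry_out(commands=[[[0.15,0,0],[0,0,0],0],[[0.15,0,0],[0,0,0],0]])

```text
time: 12.48
position: [568.1, 145.9, 199.5]
orientation: [[0.018, -0.0, -1.0], [1.0, -0.001, 0.018], [-0.001, -1.0, 0.0]]
force: [0.8, -0.6, -1.6]
gripper_width: 12.9
```

Call:
carry_out(commands=[[[0.15,0,0],[0,0,0],0]])

```text
time: 12.57
position: [568.9, 145.9, 199.4]
orientation: [[0.018, -0.001, -1.0], [1.0, -0.001, 0.018], [-0.001, -1.0, 0.001]]
force: [-3.1, 0.2, 0.0]
gripper_width: 13.1
```

Call:
carry_out(commands=[[[0.1,0,0],[0,0,0],0]])

```text
time: 12.65
position: [569.5, 145.9, 199.3]
orientation: [[0.017, -0.002, -1.0], [1.0, -0.001, 0.017], [-0.001, -1.0, 0.002]]
force: [-4.2, -0.0, 1.7]
gripper_width: 13.1
```

Call:
carry_out(commands=[[[0.1,0,0],[0,0,0],0]])

```text
time: 12.73
position: [570.4, 145.9, 199.3]
orientation: [[0.017, -0.003, -1.0], [1.0, -0.001, 0.017], [-0.001, -1.0, 0.003]]
force: [-4.4, 0.3, 1.6]
gripper_width: 12.8
```

Call:
carry_out(commands=[[[0.1,0,0],[0,0,0],0]])

```text
time: 12.82
position: [571.3, 145.9, 199.3]
orientation: [[0.017, -0.003, -1.0], [1.0, -0.001, 0.017], [-0.001, -1.0, 0.003]]
force: [-5.4, -0.4, 2.7]
gripper_width: 13.3
```

Call:
carry_out(commands=[[[0.1,0,0],[0,0,0],0],[[0,0,0],[0,0,0],0],[[0,0,0],[0,0,0],0]])

```text
time: 13.07
position: [572.0, 145.9, 199.2]
orientation: [[0.017, -0.003, -1.0], [1.0, -0.001, 0.017], [-0.001, -1.0, 0.003]]
force: [-7.1, -0.2, 3.4]
gripper_width: 13.1
```

Call:
carry_out(commands=[[[-0.1,0,0],[0,0,0],0],[[-0.2,0,0],[0,0,0],0],[[-0.1,0,0],[0,0,0],0]])

```text
time: 13.32
position: [568.9, 145.9, 199.3]
orientation: [[0.017, -0.001, -1.0], [1.0, -0.001, 0.017], [-0.001, -1.0, 0.001]]
force: [-3.6, -0.6, -0.3]
gripper_width: 13.6
```

Call:
carry_out(commands=[[[0,0,-0.1],[0,0,0],0],[[0,0,-0.1],[0,0,0],0]])

```text
time: 13.48
position: [569.4, 146.0, 197.4]
orientation: [[0.018, -0.0, -1.0], [1.0, -0.001, 0.018], [-0.001, -1.0, 0.0]]
force: [-4.5, -1.3, 0.5]
gripper_width: 13.0
```

Call:
carry_out(commands=[[[0,0,-0.05],[0,0,0],0],[[0,0,-0.05],[0,0,0],0]])

```text
time: 13.65
position: [569.5, 146.0, 196.7]
orientation: [[0.018, 0.0, -1.0], [1.0, -0.0, 0.018], [-0.0, -1.0, -0.0]]
force: [-4.9, -0.2, 6.9]
gripper_width: 13.2
```

Call:
carry_out(commands=[[[-0.05,0,0.05],[0,0,0],0],[[0,0,0],[0,0,0],0.1],[[0,0,0],[0,0,0],0.3],[[0,0,0],[0,0,0],0.5],[[0,0,0],[0,0,0],0.5]])

```text
time: 14.07
position: [569.9, 145.8, 197.1]
orientation: [[0.018, 0.002, -1.0], [1.0, -0.001, 0.018], [-0.001, -1.0, -0.002]]
force: [-0.8, -0.1, -0.0]
gripper_width: 42.6
```

Call:
carry_out(commands=[[[0,0,2],[0,0,0],0.5],[[0,0,3],[0,0,0],0.6],[[-0.5,-0.5,3],[0,0,0],0.7],[[-2,-2,1],[0,0,0],0.7],[[-2.5,-3,0],[0,0,0],0.7]])

```text
time: 14.48
position: [522.3, 91.8, 290.4]
orientation: [[0.015, 0.009, -1.0], [1.0, 0.0, 0.015], [0.0, -1.0, -0.009]]
force: [0.3, -0.6, 1.4]
gripper_width: 59.8
```

```bash
python3 - <<'E'
from model import *
g=avg("side",6);f=avg("top",4);pickle.dump((g,f),open("f4.pkl","wb"))
s=r.get_state();print(s["position"].round(1),s["orientation"].round(3),s["joint_pos"].round(1))
cv2.imwrite("pics/c5.png",np.hstack([crop(g["img"],270,110,65,90,6),crop(f["img"],195,150,65,90,6)]))
E
```

```text
[519.6  91.4 286.6] [[ 0.017 -0.    -1.   ]
 [ 1.    -0.001  0.017]
 [-0.001 -1.     0.   ]] [ 3.1 15.7  0.7 75.1 -0.   4.1]
```

Call:
carry_out(commands=[[[-0.68,-3.78,-0.3],[0,0,1.26],0.7],[[-0.68,-3.78,-0.3],[0,0,1.26],0.7],[[-0.68,-3.78,-0.3],[0,0,1.26],0.7],[[-0.68,-3.78,-0.3],[0,0,1.26],0.7],[[-0.68,-3.78,-0.6],[0,0,1.26],0.7]])

```text
time: 15.4
position: [485.3, -99.5, 269.2]
orientation: [[-0.095, 0.001, -0.996], [0.996, -0.001, -0.095], [-0.001, -1.0, -0.001]]
force: [1.2, -0.4, -0.7]
gripper_width: 60.0
```

Call:
carry_out(commands=[[[-0.68,-3.78,-0.6],[0,0,1.26],0.7],[[-0.68,-3.78,-0.6],[0,0,1.26],0.7],[[-0.68,-3.78,-1.4],[0,0,1.26],0.7],[[-0.68,-3.78,-1.4],[0,0,1.26],0.7],[[-0.68,-3.78,-1.4],[0,0,1.26],0.7]])

```text
time: 15.82
position: [451.0, -289.0, 214.4]
orientation: [[-0.203, 0.001, -0.979], [0.979, -0.001, -0.203], [-0.001, -1.0, -0.0]]
force: [0.8, -0.1, -0.7]
gripper_width: 59.4
```

Call:
carry_out(commands=[[[0,0,0],[0,0,0],0.7],[[0,0,0],[0,0,0],0.7]])

```text
time: 15.98
position: [450.3, -288.4, 213.5]
orientation: [[-0.198, -0.002, -0.98], [0.98, 0.001, -0.198], [0.001, -1.0, 0.002]]
force: [0.0, 0.6, 0.1]
gripper_width: 59.7
```

```bash
python3 - <<'E'
from model import *
s=r.get_state();print(s["position"].round(1),s["orientation"].round(3),s["joint_pos"].round(1))
a,b=pickle.load(open("f0.pkl","rb"))
# small/medium/large: -y face extents in side view, rows just below top edge
I=a["img"].mean(2)
for n,(x,y,yaw) in dict(M=(455.1,-286.6,11.7),S=(473.6,-110.1,20)).items():
    w,e=SZ[n]
    for z in (w*.6,w*.3):
        P=Rz(yaw)@np.array([[-16,-w/2,z],[16,-w/2,z],[16,w/2,z]]).T; p=proj(a,P.T+[x,y,0]); v=int(round(p[0:2,1].mean())); u0=int(p[0,0])-8
        print(n,p.round(1).tolist(),'row',v,'from',u0,I[v,u0:u0+30].astype(int))
    for z in (e+40,e+30):
        p=proj(a,[x,y,z])[0]; u0=int(p[0])-7; v=int(round(p[1])); print(' tab',p.round(1),u0,I[v,u0:u0+15].astype(int))
E
```

```text
[ 450.3 -288.4  213.5] [[-0.198 -0.002 -0.98 ]
 [ 0.98   0.001 -0.198]
 [ 0.001 -1.     0.002]] [-39.4  17.9  -7.   65.1  -0.  -50.8]
M [[222.4, 293.3], [234.2, 294.0], [237.2, 274.3]] row 294 from 214 [187 190 187 182 161 128 101  93  88  76  69  67  68  68  70  66  69  67
  68  67  60  53  95 155 181 184 182 182 183 184]
M [[222.9, 297.9], [234.5, 298.5], [237.5, 278.8]] row 298 from 214 [128 108  99  94  94  92  94  93  90  80  72  67  68  71  67  67  64  68
  69  67  66  85 134 166 174 176 174 172 172 171]
 tab [227.7 258.3] 220 [186 187 186 187 173 116  42  21  87 154 184 188 187 186 186]
 tab [227.9 260.8] 220 [185 185 185 187 173 117  44  16  74 149 184 189 187 186 186]
S [[250.4, 248.5], [261.1, 247.9], [260.1, 235.2]] row 248 from 242 [186 186 185 177 154 120  95  91  89  80  69  65  65  67  65  66  67  66
  63  73 114 161 182 187 185 185 185 185 185 184]
S [[250.5, 252.0], [261.2, 251.4], [260.2, 238.7]] row 252 from 242 [140 123 106  93  90  88  90  90  91  87  79  67  63  63  65  68  69  68
  63  72 109 156 177 181 182 183 181 182 181 180]
 tab [254.5 216.2] 247 [184 184 184 185 188 172 118  50  66 139 174 186 187 185 183]
 tab [254.6 218.7] 247 [182 182 182 182 186 171 118  49  53 121 168 184 183 184 184]
```

Call:
carry_out(commands=[[[-0.15,0.1,-1.6],[0,0,0],0.7],[[0,0,-1.6],[0,0,0],0.7],[[0,0,-1.6],[0,0,0],0.7],[[0,0,-1.0],[0,0,0],0.7],[[0,0,-0.65],[0,0,0],0.7]])

```text
time: 16.4
position: [449.6, -284.5, 149.5]
orientation: [[-0.203, -0.001, -0.979], [0.979, 0.0, -0.203], [0.001, -1.0, 0.001]]
force: [0.1, 0.8, -0.4]
gripper_width: 59.8
```

Call:
carry_out(commands=[[[0,0,0],[0,0,0],0.3],[[0,0,0],[0,0,0],0.2],[[0,0,0],[0,0,0],0.1],[[0,0,0],[0,0,0],0.05],[[0,0,0],[0,0,0],0.05]], force=40)

```text
time: 16.82
position: [450.0, -286.7, 151.3]
orientation: [[-0.201, 0.001, -0.98], [0.98, -0.002, -0.201], [-0.002, -1.0, -0.001]]
force: [0.0, -0.6, 1.8]
gripper_width: 12.9
```

Call:
carry_out(commands=[[[0,0,0],[0,0,0],0.0],[[0,0,0],[0,0,0],0.0],[[0,0,0],[0,0,0],0.0],[[0,0,0],[0,0,0],0.0],[[0,0,0],[0,0,0],0.0]])

```text
time: 17.23
position: [450.0, -286.8, 151.2]
orientation: [[-0.201, 0.001, -0.98], [0.98, -0.002, -0.201], [-0.003, -1.0, -0.001]]
force: [0.2, -0.6, 5.7]
gripper_width: 13.0
```

```bash
python3 -c "
from bench import r
s=r.get_state();print(s['position'].round(1),s['orientation'].round(3),s['joint_pos'].round(1),s['force'].round(1))"
```

```text
[ 450.  -286.8  151.2] [[-0.201  0.001 -0.98 ]
 [ 0.98  -0.002 -0.201]
 [-0.003 -1.    -0.001]] [-39.3  19.9 -13.9  56.1  -0.  -50.9] [ 0.2 -0.6  5.7]
```

Call:
carry_out(commands=[[[0,0,2],[0,0,0],0],[[-2,0,2],[0,0,0],0],[[-2,0,1.9],[0,0,0],0],[[-2,1,0],[0,0,0],0],[[0,4,0],[0,0,0],0]])

```text
time: 17.65
position: [387.7, -240.0, 210.0]
orientation: [[-0.193, -0.0, -0.981], [0.981, -0.005, -0.193], [-0.005, -1.0, 0.001]]
force: [1.6, 1.8, -1.8]
gripper_width: 13.1
```

Call:
carry_out(commands=[[[0,4,0],[0,0,-7],0],[[0,4,0],[0,0,-7],0],[[0,4,0],[0,0,-7],0],[[0,4,0],[0,0,-7],0],[[0,4,0],[0,0,-7],0]])

```text
time: 18.07
position: [389.1, -56.6, 208.8]
orientation: [[0.338, -0.002, -0.941], [0.941, 0.0, 0.338], [-0.0, -1.0, 0.002]]
force: [0.5, -0.3, -1.2]
gripper_width: 13.0
```

Call:
carry_out(commands=[[[0,2,0],[0,0,-7],0],[[0,2,0],[0,0,-7],0],[[0,2,0],[0,0,-7],0],[[0,0,0],[0,0,0],0]])

```text
time: 18.4
position: [388.9, 4.3, 208.7]
orientation: [[0.648, -0.003, -0.761], [0.761, 0.002, 0.648], [-0.001, -1.0, 0.004]]
force: [0.1, 0.4, -1.1]
gripper_width: 13.0
```

```bash
python3 - <<'E'
from model import *
g=avg("side",6);pickle.dump(g,open("f5.pkl","wb"))
s=r.get_state();p_=s["position"];R=s["orientation"];print(p_.round(1),R.round(3),s["force"].round(1))
yaw=np.degrees(np.arctan2(R[1,0],R[0,0]))-90;print(yaw)
w=wire("M",p_[0],p_[1],yaw,p_[2]-151.2)[0]; p=proj(g,w).round(0).astype(int);print(p.tolist())
u0,v0=p.min(0)-4;u1,v1=p.max(0)+4;I=g["img"].mean(2)
print(u0,v0)
for v in range(v0,v1+1):print(' '.join('%3d'%q for q in I[v,u0:u1+1]))
E
```

```text
[390.3   0.8 209.2] [[ 0.649 -0.001 -0.761]
 [ 0.761 -0.     0.649]
 [-0.001 -1.     0.001]] [ 0.5  0.1 -0.4]
-40.470302772610985
[[228, 207], [227, 191], [247, 199], [246, 183], [234, 213], [232, 197], [252, 205], [252, 189]]
223 179
158 159 162 162 162 162 159 159 160 162 163 162 153 127  89  64  62  70  78  90 110 134 150 154 148 118  86 116 166 188 189 189 189 191
159 159 161 162 162 164 160 162 160 161 160 158 142 112  81  68  70  85  90  80  87 115 146 156 140 101  91 140 178 187 191 188 191 188
158 158 161 161 160 161 160 159 160 161 163 152 125  91  72  68  81 102 112  92  76  97 136 151 122  89 114 162 185 188 188 188 190 189
157 157 157 159 159 160 160 161 161 161 159 149 110  76  67  71  96 128 133 100  69  89 131 135 102  96 142 176 187 189 188 188 188 188
158 157 159 160 159 159 161 160 160 161 159 148 103  67  63  79 108 132 129  95  65  88 123 116  95 121 163 184 188 188 187 189 189 188
159 161 159 159 160 158 159 160 159 160 159 146 103  61  58  71  94 109 101  77  63  83 114 111 110 144 174 189 188 189 189 186 188 188
162 160 160 160 162 162 162 161 159 161 156 146 1
[... 3738 characters left out ...]
 181 163 149 159 181
166 164 163 166 165 165 165 158 121  82  90 119 135 136 125 119 118 118 119 139 173 186 187 184 185 187 188 188 190 177 134 100 120 165
166 163 163 162 165 165 164 144 100  82 129 162 172 163 130  98  92  89  99 130 162 181 186 186 189 189 187 189 190 174 122  62  90 156
163 161 162 161 161 162 157 123  79  99 155 184 185 163 117  75  64  64  80 111 140 162 179 185 190 189 189 191 192 175 120  52  77 153
160 159 160 161 159 159 142  98  66 112 168 189 182 149  93  46  37  45  61  87 107 134 161 180 189 187 189 190 190 178 121  49  65 141
161 163 161 161 162 155 122  70  62 117 163 179 168 125  67  36  28  37  55  77  92 110 137 164 182 187 189 191 192 176 121  50  58 131
```

Call:
carry_out(commands=[[[1.3,2.45,0],[0,0,6.6],0],[[1.3,2.45,0],[0,0,6.6],0],[[1.3,2.45,0],[0,0,6.6],0],[[1.3,2.45,0],[0,0,6.6],0],[[1.3,2.45,0],[0,0,6.6],0]])

```text
time: 19.12
position: [456.2, 124.3, 209.3]
orientation: [[0.125, -0.0, -0.992], [0.992, -0.001, 0.125], [-0.001, -1.0, 0.0]]
force: [1.5, 0.3, -1.5]
gripper_width: 13.5
```

Call:
carry_out(commands=[[[1.3,2.45,0],[0,0,6.6],0],[[0,0,0],[0,0,0],0],[[0,0,0],[0,0,0],0]])

```text
time: 19.37
position: [469.1, 148.6, 209.0]
orientation: [[0.014, -0.001, -1.0], [1.0, -0.001, 0.014], [-0.001, -1.0, 0.001]]
force: [-0.3, 0.8, -0.9]
gripper_width: 13.1
```

```bash
python3 -c "
from bench import r
s=r.get_state();print(s['position'].round(1),s['orientation'].round(3),s['force'].round(1))"
```

```text
[469.1 148.6 209. ] [[ 0.014 -0.001 -1.   ]
 [ 1.    -0.001  0.014]
 [-0.001 -1.     0.001]] [-0.3  0.8 -0.9]
```

Call:
carry_out(commands=[[[0.7,-0.04,0],[0,0,0],0],[[0.7,-0.03,0],[0,0,0],0],[[0.7,-0.02,0],[0,0,0],0],[[0.5,0,0],[0,0,0],0],[[0.4,0,0],[0,0,0],0]])

```text
time: 19.78
position: [499.3, 146.9, 209.5]
orientation: [[0.016, 0.0, -1.0], [1.0, -0.001, 0.016], [-0.001, -1.0, -0.0]]
force: [0.4, 0.2, -2.0]
gripper_width: 13.1
```

Call:
carry_out(commands=[[[0.4,0,0],[0,0,0],0],[[0.4,-0.01,0],[0,0,0],0],[[0.4,-0.01,0],[0,0,0],0],[[0.4,-0.01,0],[0,0,0],0]])

```text
time: 20.12
position: [514.7, 147.3, 209.4]
orientation: [[0.015, -0.0, -1.0], [1.0, -0.001, 0.015], [-0.001, -1.0, 0.0]]
force: [-1.0, -0.0, -0.6]
gripper_width: 12.7
```

Call:
carry_out(commands=[[[0.6,-0.01,0],[0,0,0],0],[[0.6,-0.01,0],[0,0,0],0],[[0.5,-0.01,0],[0,0,0],0]])

```text
time: 20.37
position: [532.2, 147.0, 209.4]
orientation: [[0.015, -0.0, -1.0], [1.0, -0.001, 0.015], [-0.001, -1.0, -0.0]]
force: [0.3, 0.5, -1.3]
gripper_width: 13.5
```

Call:
carry_out(commands=[[[0,0,-0.4],[0,0,0],0],[[0,0,-0.4],[0,0,0],0]])

```text
time: 20.53
position: [531.9, 147.0, 201.2]
orientation: [[0.015, 0.0, -1.0], [1.0, -0.001, 0.015], [-0.001, -1.0, -0.0]]
force: [-0.0, -0.1, -1.2]
gripper_width: 12.9
```

Call:
carry_out(commands=[[[0,0,-0.1],[0,0,0],0],[[0,0,0],[0,0,0],0]])

```text
time: 20.7
position: [530.9, 147.0, 199.8]
orientation: [[0.014, -0.001, -1.0], [1.0, -0.001, 0.014], [-0.001, -1.0, 0.001]]
force: [0.2, -0.1, -1.6]
gripper_width: 13.1
```

Call:
carry_out(commands=[[[0,0,-0.1],[0,0,0],0],[[0,0,0],[0,0,0],0]])

```text
time: 20.87
position: [531.1, 147.2, 199.5]
orientation: [[0.014, -0.0, -1.0], [1.0, -0.0, 0.014], [-0.0, -1.0, 0.0]]
force: [-0.7, 0.9, -0.7]
gripper_width: 13.0
```

Call:
carry_out(commands=[[[0,0,-0.05],[0,0,0],0],[[0,0,0],[0,0,0],0]])

```text
time: 21.03
position: [531.3, 147.3, 199.2]
orientation: [[0.014, -0.0, -1.0], [1.0, -0.0, 0.014], [-0.0, -1.0, 0.0]]
force: [-0.3, 1.5, 1.4]
gripper_width: 13.0
```

Call:
carry_out(commands=[[[0,0,-0.05],[0,0,0],0],[[0,0,0],[0,0,0],0]])

```text
time: 21.2
position: [531.4, 147.3, 199.1]
orientation: [[0.014, 0.0, -1.0], [1.0, 0.0, 0.014], [0.0, -1.0, -0.0]]
force: [-2.2, 1.9, 4.2]
gripper_width: 13.2
```

Call:
carry_out(commands=[[[0,0.03,0],[0,0,0],0.1],[[0,0,0],[0,0,0],0.3],[[0,0,0],[0,0,0],0.35],[[-0.25,0,0.05],[0,0,0],0.35],[[-0.2,0,0],[0,0,0],0.35]])

```text
time: 21.62
position: [526.8, 147.1, 198.7]
orientation: [[0.015, -0.001, -1.0], [1.0, -0.001, 0.015], [-0.001, -1.0, 0.001]]
force: [0.4, 0.4, -0.2]
gripper_width: 30.0
```

Call:
carry_out(commands=[[[0,0,0],[0,0,0],0.35],[[0,0,0],[0,0,0],0.1],[[0,0,0],[0,0,0],0],[[0,0,0],[0,0,0],0],[[0,0,0],[0,0,0],0]])

```text
time: 22.03
position: [526.8, 147.3, 198.9]
orientation: [[0.015, -0.001, -1.0], [1.0, -0.001, 0.015], [-0.001, -1.0, 0.001]]
force: [-0.5, 1.6, 0.0]
gripper_width: 12.9
```

Call:
carry_out(commands=[[[0,0,0.1],[0,0,0],0],[[0,0,0.1],[0,0,0],0]])

```text
time: 22.2
position: [526.7, 147.2, 200.6]
orientation: [[0.015, -0.001, -1.0], [1.0, -0.001, 0.015], [-0.001, -1.0, 0.001]]
force: [1.0, -0.8, -2.1]
gripper_width: 13.1
```

Call:
carry_out(commands=[[[0.5,0,0],[0,0,0],0],[[0.5,-0.01,0],[0,0,0],0]])

```text
time: 22.37
position: [537.2, 147.2, 200.9]
orientation: [[0.014, -0.0, -1.0], [1.0, -0.001, 0.014], [-0.001, -1.0, 0.0]]
force: [1.5, -0.4, -1.7]
gripper_width: 13.2
```

Call:
carry_out(commands=[[[0.4,0,0],[0,0,0],0],[[0.4,-0.01,0],[0,0,0],0]])

```text
time: 22.53
position: [545.6, 147.0, 200.8]
orientation: [[0.015, -0.0, -1.0], [1.0, -0.001, 0.015], [-0.001, -1.0, 0.0]]
force: [-0.3, 0.7, -0.6]
gripper_width: 13.1
```

Call:
carry_out(commands=[[[0.2,0,0],[0,0,0],0],[[0.2,0,0],[0,0,0],0]])

```text
time: 22.7
position: [548.5, 147.0, 200.7]
orientation: [[0.015, -0.002, -1.0], [1.0, -0.001, 0.015], [-0.001, -1.0, 0.002]]
force: [-4.7, -1.3, 3.2]
gripper_width: 13.3
```

Call:
carry_out(commands=[[[0.15,0,0],[0,0,0],0]])

```text
time: 22.78
position: [548.7, 147.0, 200.6]
orientation: [[0.014, -0.004, -1.0], [1.0, -0.001, 0.014], [-0.001, -1.0, 0.004]]
force: [-7.6, -0.5, 4.2]
gripper_width: 13.3
```

Call:
carry_out(commands=[[[0.15,0,0],[0,0,0],0]])

```text
time: 22.87
position: [549.2, 147.0, 200.6]
orientation: [[0.014, -0.006, -1.0], [1.0, -0.001, 0.014], [-0.001, -1.0, 0.006]]
force: [-9.7, -0.4, 5.2]
gripper_width: 13.1
```

```bash
python3 - <<'E'
from model import *
g=avg("side",8);pickle.dump(g,open("f6.pkl","wb"))
s=r.get_state();p_=s["position"];print(p_.round(1),s["force"].round(1),s["moment"].round(2))
a=crop(g["img"],275,110,66,75,9)
b=a.copy(); draw(b,g,wire("M",p_[0]+4.6,p_[1],-.9,p_[2]-199.2+48),275,110,9);draw(b,g,wire("L",569,146.2,-.9,40),275,110,9,(0,255,0))
cv2.imwrite("pics/c6.png",cv2.resize(np.hstack([a,b]),(800,455),interpolation=cv2.INTER_AREA))
E
```

```text
[549.2 147.  200.6] [-7.8 -0.   3.8] [-0.06  1.48 -0.03]
```

View pics/c6.png

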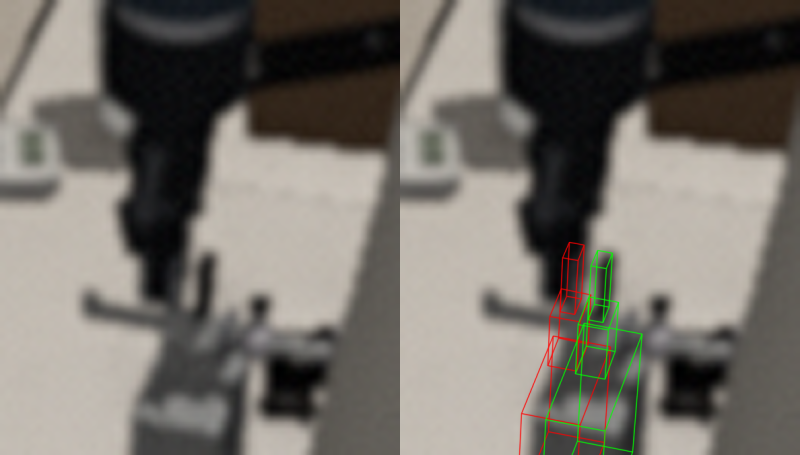

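Call:
carry_out(commands=[[[-0.3,0,0],[0,0,0],0],[[-0.3,0,-0.08],[0,0,0],0],[[0,0,0],[0,0,0],0]])

```text
time: 23.52
position: [545.7, 147.1, 200.0]
orientation: [[0.014, -0.0, -1.0], [1.0, -0.001, 0.014], [-0.001, -1.0, 0.0]]
force: [-0.3, 0.6, -1.7]
gripper_width: 13.3
```

Call:
carry_out(commands=[[[0.1,0,0],[0,0,0],0],[[0,0,0],[0,0,0],0],[[0,0,0],[0,0,0],0]])

```text
time: 23.77
position: [547.3, 147.1, 200.2]
orientation: [[0.015, 0.0, -1.0], [1.0, -0.001, 0.015], [-0.001, -1.0, -0.0]]
force: [0.3, -1.1, -1.1]
gripper_width: 13.3
```

Call:
carry_out(commands=[[[0.1,0,0],[0,0,0],0],[[0,0,0],[0,0,0],0],[[0,0,0],[0,0,0],0]])

```text
time: 24.02
position: [548.0, 147.1, 200.1]
orientation: [[0.015, -0.0, -1.0], [1.0, -0.001, 0.015], [-0.001, -1.0, 0.0]]
force: [0.2, -0.6, -0.2]
gripper_width: 13.0
```

Call:
carry_out(commands=[[[0.1,0,0],[0,0,0],0],[[0,0,0],[0,0,0],0],[[0,0,0],[0,0,0],0]])

```text
time: 24.27
position: [548.4, 147.1, 200.0]
orientation: [[0.015, -0.001, -1.0], [1.0, -0.001, 0.015], [-0.001, -1.0, 0.001]]
force: [-2.6, -0.2, 0.7]
gripper_width: 12.9
```

Call:
carry_out(commands=[[[0.1,0,0],[0,0,0],0],[[0,0,0],[0,0,0],0],[[0,0,0],[0,0,0],0]])

```text
time: 24.52
position: [548.6, 147.1, 199.9]
orientation: [[0.014, -0.003, -1.0], [1.0, -0.001, 0.014], [-0.001, -1.0, 0.003]]
force: [-5.2, -1.4, 2.4]
gripper_width: 13.3
```

Call:
carry_out(commands=[[[0.1,0,0],[0,0,0],0],[[0,0,0],[0,0,0],0],[[0,0,0],[0,0,0],0]])

```text
time: 24.77
position: [548.9, 147.1, 199.9]
orientation: [[0.014, -0.004, -1.0], [1.0, -0.001, 0.014], [-0.001, -1.0, 0.004]]
force: [-7.0, -0.2, 2.7]
gripper_width: 12.8
```

```bash
python3 -c "
from bench import r
s=r.get_state();print(s['position'].round(1),s['force'].round(1),s['moment'].round(2))"
```

```text
[548.9 147.1 199.9] [-7.  -0.2  2.7] [-0.04  1.36 -0.03]
```

Call:
carry_out(commands=[[[-0.3,0,0],[0,0,0],0],[[-0.1,0.05,0.2],[0,0,0],0],[[0,0,0],[0,0,0],0]])

```text
time: 25.02
position: [547.5, 147.7, 202.6]
orientation: [[0.015, 0.001, -1.0], [1.0, -0.001, 0.015], [-0.001, -1.0, -0.001]]
force: [-0.6, -0.0, -1.8]
gripper_width: 12.9
```

Call:
carry_out(commands=[[[0.2,0,0],[0,0,0],0],[[0.1,0,0],[0,0,0],0],[[0,0,0],[0,0,0],0]])

```text
time: 25.27
position: [548.7, 147.7, 202.0]
orientation: [[0.014, -0.003, -1.0], [1.0, -0.0, 0.014], [-0.001, -1.0, 0.003]]
force: [-5.6, 0.1, 2.8]
gripper_width: 13.1
```

Call:
carry_out(commands=[[[0.1,0,0],[0,0,0],0],[[0,0,0],[0,0,0],0]])

```text
time: 25.43
position: [549.0, 147.7, 202.0]
orientation: [[0.014, -0.004, -1.0], [1.0, -0.0, 0.014], [-0.001, -1.0, 0.004]]
force: [-6.6, 0.3, 3.6]
gripper_width: 13.3
```

Call:
carry_out(commands=[[[0.1,0,0],[0,0,0],0],[[0,0,0],[0,0,0],0]])

```text
time: 25.6
position: [549.5, 147.7, 202.0]
orientation: [[0.014, -0.005, -1.0], [1.0, -0.001, 0.014], [-0.001, -1.0, 0.005]]
force: [-9.1, 0.7, 4.6]
gripper_width: 12.9
```

Call:
carry_out(commands=[[[0.1,0,0],[0,0,0],0],[[0,0,0],[0,0,0],0]])

```text
time: 25.77
position: [550.1, 147.7, 202.0]
orientation: [[0.014, -0.006, -1.0], [1.0, -0.001, 0.014], [-0.001, -1.0, 0.006]]
force: [-9.1, 0.4, 5.6]
gripper_width: 13.1
```

```bash
python3 -c "
from bench import r
s=r.get_state();print(s['position'].round(1),s['force'].round(1),s['moment'].round(2))"
```

```text
[550.1 147.7 202. ] [-9.1  0.4  5.6] [-0.08  2.    0.  ]
```

Call:
carry_out(commands=[[[0,0,0.1],[0,0,0],0],[[0,0,0],[0,0,0],0]])

```text
time: 25.93
position: [550.6, 147.6, 202.2]
orientation: [[0.014, -0.006, -1.0], [1.0, -0.001, 0.014], [-0.001, -1.0, 0.006]]
force: [-6.2, 0.6, 0.5]
gripper_width: 12.9
```

Call:
carry_out(commands=[[[0,0,0.1],[0,0,0],0],[[0,0,0],[0,0,0],0]])

```text
time: 26.1
position: [550.7, 147.6, 202.7]
orientation: [[0.014, -0.006, -1.0], [1.0, -0.001, 0.014], [-0.001, -1.0, 0.006]]
force: [-5.6, 0.9, -2.9]
gripper_width: 13.4
```

Call:
carry_out(commands=[[[0,0,0.05],[0,0,0],0],[[0,0,0],[0,0,0],0]])

```text
time: 26.27
position: [550.8, 147.6, 203.0]
orientation: [[0.014, -0.006, -1.0], [1.0, -0.001, 0.014], [-0.001, -1.0, 0.006]]
force: [-4.6, 0.5, -4.7]
gripper_width: 13.5
```

Call:
carry_out(commands=[[[0.1,0,0.0],[0,0,0],0],[[0,0,0],[0,0,0],0]])

```text
time: 26.43
position: [551.6, 147.6, 203.0]
orientation: [[0.014, -0.006, -1.0], [1.0, -0.001, 0.014], [-0.001, -1.0, 0.006]]
force: [-5.7, -0.4, -3.3]
gripper_width: 13.1
```

Call:
carry_out(commands=[[[0.05,0,0.0],[0,0,0],0],[[0,0,0],[0,0,0],0]])

```text
time: 26.6
position: [552.0, 147.6, 203.0]
orientation: [[0.014, -0.006, -1.0], [1.0, -0.001, 0.014], [-0.001, -1.0, 0.006]]
force: [-6.5, 0.2, -3.3]
gripper_width: 13.3
```

Call:
carry_out(commands=[[[-0.1,0,0],[0,0,0],0],[[-0.15,0,-0.05],[0,0,0],0],[[-0.15,0,-0.05],[0,0,0],0],[[0,0,-0.1],[0,0,0],0]])

```text
time: 26.93
position: [549.7, 147.6, 202.5]
orientation: [[0.014, -0.002, -1.0], [1.0, -0.001, 0.014], [-0.001, -1.0, 0.002]]
force: [-7.4, -0.4, 3.9]
gripper_width: 13.2
```

Call:
carry_out(commands=[[[0,0,-0.1],[0,0,0],0],[[0,0,0],[0,0,0],0]])

```text
time: 27.1
position: [549.7, 147.6, 202.1]
orientation: [[0.014, -0.001, -1.0], [1.0, -0.001, 0.014], [-0.001, -1.0, 0.001]]
force: [-7.2, -0.2, 2.2]
gripper_width: 12.7
```

Call:
carry_out(commands=[[[-0.15,0,0],[0,0,0],0],[[-0.1,0,0],[0,0,0],0],[[0,0,-0.1],[0,0,0],0]])

```text
time: 27.35
position: [548.7, 147.6, 201.4]
orientation: [[0.015, 0.002, -1.0], [1.0, -0.001, 0.015], [-0.001, -1.0, -0.002]]
force: [-2.9, -0.3, 1.1]
gripper_width: 13.2
```

Call:
carry_out(commands=[[[0,0,-0.1],[0,0,0],0],[[0,0,0],[0,0,0],0]])

```text
time: 27.52
position: [548.7, 147.6, 199.8]
orientation: [[0.015, 0.001, -1.0], [1.0, -0.001, 0.015], [-0.001, -1.0, -0.001]]
force: [-1.1, 0.1, -0.4]
gripper_width: 13.0
```

Call:
carry_out(commands=[[[0,0,-0.1],[0,0,0],0],[[0,0,0],[0,0,0],0]])

```text
time: 27.68
position: [548.7, 147.5, 199.3]
orientation: [[0.015, 0.002, -1.0], [1.0, -0.001, 0.015], [-0.001, -1.0, -0.002]]
force: [-1.2, -0.3, 3.4]
gripper_width: 13.1
```

Call:
carry_out(commands=[[[0,0,0.03],[0,0,0],0.05],[[0,0,0],[0,0,0],0.2],[[0,0,0],[0,0,0],0.4],[[0,0,0],[0,0,0],0.5],[[0,0,0],[0,0,0],0.5]])

```text
time: 28.1
position: [548.2, 147.6, 198.8]
orientation: [[0.015, 0.0, -1.0], [1.0, -0.001, 0.015], [-0.001, -1.0, -0.0]]
force: [-0.3, -0.1, 0.6]
gripper_width: 42.5
```

Call:
carry_out(commands=[[[0,0,2],[0,0,0],0.5],[[0,0,3],[0,0,0],0.6],[[-0.5,-0.5,3],[0,0,0],0.7],[[-1,-3,0],[0,0,2],0.7],[[-1,-3.5,0],[0,0,3],0.7]])

```text
time: 28.52
position: [524.6, 78.3, 281.3]
orientation: [[-0.078, 0.006, -0.997], [0.997, -0.0, -0.078], [-0.001, -1.0, -0.006]]
force: [0.8, -0.7, -1.0]
gripper_width: 59.7
```

Call:
carry_out(commands=[[[-1,-3.8,0],[0,0,3],0.7],[[-1,-3.8,0],[0,0,3],0.7],[[-1,-3.8,0],[0,0,3],0.7],[[-1,-3.8,0],[0,0,3],0.7],[[-1,-3.4,-1],[0,0,3],0.7]])

```text
time: 28.93
position: [473.3, -110.8, 270.6]
orientation: [[-0.33, 0.004, -0.944], [0.944, -0.003, -0.33], [-0.004, -1.0, -0.003]]
force: [1.2, 0.2, 0.2]
gripper_width: 59.8
```

```bash
python3 - <<'E'
from model import *
s=r.get_state();print(s["position"].round(1),s["orientation"].round(3),s["joint_pos"].round(1))
g=avg("side",6);f=avg("top",6);pickle.dump((g,f),open("f7.pkl","wb"))
for n,F in(("s",g),("t",f)):
    I=F["img"].mean(2)
    if n=="s": print("side 285..325 rows 140..166"); print('\n'.join(' '.join('%3d'%q for q in I[v,290:326]) for v in range(143,168)))
    else: print("top cols 214..238 rows 165..206"); print('\n'.join('%d '%v+' '.join('%3d'%q for q in I[v,206:244]) for v in range(176,206)))
E
```

```text
[ 473.3 -110.8  270.6] [[-0.33   0.004 -0.944]
 [ 0.944 -0.003 -0.33 ]
 [-0.004 -1.    -0.003]] [-20.6  10.8  -7.9  71.   -0.1 -39.9]
side 285..325 rows 140..166
191 188 189 189 188 190 188 190 190 188 189 191 189 188 188 175 132  92 110 160 185 189 188 188 189 188 190 190 190 188 189 190 190 188 190 190
189 188 189 190 189 191 189 188 189 191 188 189 190 190 189 175 131  99 118 164 186 190 188 190 190 188 191 188 189 191 191 190 191 190 189 190
189 188 188 189 190 188 190 189 190 189 188 189 189 189 188 175 140 120 144 176 188 191 190 189 187 187 190 190 188 188 189 190 190 190 190 191
190 189 190 190 190 190 190 189 189 189 188 189 188 190 189 180 165 161 173 187 190 189 189 189 190 190 189 190 189 190 187 190 191 189 191 190
190 188 190 190 188 189 188 187 189 189 190 187 190 188 188 187 185 184 189 191 189 189 190 188 189 188 189 190 189 188 188 188 191 191 189 190
190 190 190 190 188 188 188 190 189 188 189 191 189 187 189 188 189 190 192 190 192 190 187 186 187 188 188 191 189 189 190 190 191 190 189 189
188 191 189 189 188 188 187 190 187 189 189 190 183 173 171 179 187 190 18
[... 6673 characters left out ...]
  71  66  64  63  65  65  64  65  64  65  64  65  65  65  65  89 118 117 119
202 172 172 173 173 173 172 172 171 165 164 163 163 163 162 162 149 123 137 114  83  95  94  95  90  80  80  82  81  81  76  70  72  72  76  97 118 118 118
203 172 172 172 172 172 172 172 173 173 174 174 173 173 173 173 161 132 127 112 106 116 116 115 115 113 112 114 113 113 113 112 111 112 112 114 118 118 141
204 171 170 169 170 172 172 173 173 173 173 173 173 174 172 173 171 159 132 103 118 119 119 119 119 119 119 119 119 119 120 118 118 119 118 118 119 139 167
205 171 166 165 170 172 173 173 173 173 173 173 174 173 173 173 172 171 166 151 119 119 119 119 119 119 120 119 118 118 118 118 118 118 119 119 117 145 172
```

Call:
carry_out(commands=[[[-0.25,-0.05,-3],[0,0,0],0.7],[[-0.2,0,-3],[0,0,0],0.7],[[0,0,-3],[0,0,0],0.7],[[0,0,-2],[0,0,0],0.7],[[0,0,-1],[0,0,0],0.7]])

```text
time: 29.95
position: [466.5, -107.8, 146.0]
orientation: [[-0.329, -0.004, -0.944], [0.944, 0.001, -0.329], [0.002, -1.0, 0.004]]
force: [-0.1, 1.0, 0.5]
gripper_width: 59.8
```

Call:
carry_out(commands=[[[0,0,0],[0,0,0],0.7],[[0,0,0],[0,0,0],0.7],[[0,0,-0.4],[0,0,0],0.7],[[0,0,0],[0,0,0],0.7]])

```text
time: 30.28
position: [469.2, -109.1, 145.6]
orientation: [[-0.329, 0.002, -0.944], [0.944, -0.001, -0.329], [-0.002, -1.0, -0.001]]
force: [-0.8, -0.0, 0.1]
gripper_width: 60.1
```

Down 3 mm more and close.

Call:
carry_out(commands=[[[0,-0.1,-0.3],[0,0,0],0.5],[[0,0,0],[0,0,0],0.3],[[0,0,0],[0,0,0],0.15],[[0,0,0],[0,0,0],0.05],[[0,0,0],[0,0,0],0.0]])

```text
time: 30.7
position: [468.7, -110.1, 142.3]
orientation: [[-0.328, 0.001, -0.945], [0.945, -0.001, -0.328], [-0.001, -1.0, -0.0]]
force: [0.4, -0.7, 1.0]
gripper_width: 12.8
```

Call:
carry_out(commands=[[[0,0,0],[0,0,0],0.0],[[0,0,0],[0,0,0],0.0],[[0,0,0],[0,0,0],0.0]])

```text
time: 30.95
position: [468.8, -110.1, 142.3]
orientation: [[-0.328, 0.001, -0.945], [0.945, -0.001, -0.328], [-0.001, -1.0, -0.0]]
force: [-0.7, -0.8, 3.8]
gripper_width: 13.0
```

```bash
python3 -c "
from bench import r
s=r.get_state();print(s['position'].round(1),s['orientation'].round(3),s['joint_pos'].round(1),s['force'].round(1))"
```

```text
[ 468.8 -110.1  142.3] [[-0.328  0.001 -0.945]
 [ 0.945 -0.001 -0.328]
 [-0.001 -1.    -0.   ]] [-20.7  14.9 -22.5  52.6  -0.  -39.9] [-0.7 -0.8  3.8]
```

Call:
carry_out(commands=[[[0,0,2.2],[0,0,0],0],[[0,0,2.2],[0,0,0],0],[[-2.6,0,2.2],[0,0,-7],0],[[-2.6,1,0],[0,0,-7],0],[[-2.6,2,0],[0,0,-7],0]])

```text
time: 31.37
position: [390.9, -81.2, 209.0]
orientation: [[0.04, 0.002, -0.999], [0.999, -0.002, 0.04], [-0.002, -1.0, -0.003]]
force: [0.4, 0.1, 0.3]
gripper_width: 13.3
```

Call:
carry_out(commands=[[[0,2,0],[0,0,-7],0],[[0,2,0],[0,0,-7],0],[[0,2,0],[0,0,-7],0],[[0,2,0],[0,0,-7],0],[[0,0,0],[0,0,-7],0]])

```text
time: 31.78
position: [389.3, 2.7, 207.5]
orientation: [[0.602, -0.002, -0.799], [0.799, 0.002, 0.602], [0.0, -1.0, 0.003]]
force: [-0.2, -1.3, -0.6]
gripper_width: 13.0
```

Call:
carry_out(commands=[[[0,0,0],[0,0,0],0]])

```text
time: 31.87
position: [389.7, 1.0, 207.5]
orientation: [[0.599, -0.002, -0.8], [0.8, -0.0, 0.599], [-0.001, -1.0, 0.001]]
force: [-0.5, -0.7, -1.0]
gripper_width: 13.2
```

```bash
python3 - <<'E'
from model import *
g=avg("side",6);pickle.dump(g,open("f8.pkl","wb"))
s=r.get_state();p_=s["position"];R=s["orientation"];print(p_.round(1),R.round(3),s["force"].round(1))
yaw=np.degrees(np.arctan2(R[1,0],R[0,0]))-90;print(yaw)
w=wire("S",p_[0],p_[1],yaw,p_[2]-142.3)[0]; p=proj(g,w).round(0).astype(int);print(p.tolist())
u0,v0=p.min(0)-4;u1,v1=p.max(0)+4;I=g["img"].mean(2)
print(u0,v0)
for v in range(v0,v1+1):print(' '.join('%3d'%q for q in I[v,u0:u1+1]))
E
```

```text
[390.4  -0.4 207.8] [[ 0.599 -0.001 -0.801]
 [ 0.801 -0.     0.599]
 [-0.001 -1.     0.001]] [ 0.   0.5 -1.2]
-36.81956697029824
[[230, 205], [229, 193], [244, 198], [243, 186], [236, 211], [235, 198], [250, 204], [249, 191]]
225 182
158 161 160 158 159 161 161 159 161 160 148 113  81  74  84  99 108  89  69  69  84 108  93  96 142 176 186 189 187 188
159 159 158 158 159 158 160 160 160 159 147 109  77  80  94 108 118  95  67  56  60  72  81 119 163 185 187 186 188 190
157 158 158 159 159 157 159 159 159 159 147 108  76  80  93 109 109  83  66  54  48  53  90 146 178 188 188 188 188 186
159 162 162 162 163 159 158 161 159 156 147 107  75  72  81  91  86  71  63  59  51  64 118 165 185 187 188 189 187 188
159 160 159 161 160 162 160 159 158 157 145 105  70  61  66  70  72  70  68  64  61  93 145 178 188 188 188 189 187 188
158 158 158 160 160 160 160 160 161 158 147 111  77  62  62  72  72  78  81  82  87 122 165 185 188 190 188 189 188 187
159 158 158 158 158 159 159 159 160 159 155 133 101  72  68  75  79  81  92 107 120 146 173 185 188 188 188 188 190 188
161 159 159 156 157 158 15
[... 2513 characters left out ...]
 147 147 129  90  81 115 119  91  76  86 105 121 131 152 173 185 186 183 180 182 184 186 188 188 189
157 159 158 157 154 151 141 107  74 105 151 158 129 110 123 147 154 155 169 181 187 185 181 181 181 183 186 187 187 190
163 164 165 163 160 159 136  92  82 134 175 176 155 141 149 164 163 159 172 185 185 184 185 182 184 185 188 186 187 188
162 165 162 165 164 156 123  81 104 159 186 180 157 143 143 142 142 154 175 184 187 184 184 186 186 187 188 188 187 189
163 163 163 162 163 143  97  81 134 175 189 176 141 116 107 101 114 149 173 185 187 186 188 187 188 189 187 189 188 189
161 159 160 161 155 123  79  97 154 184 185 164 118  82  65  66  98 150 180 185 186 185 188 190 188 188 190 189 189 189
```

Call:
carry_out(commands=[[[1.25,2.47,0],[0,0,6],0],[[1.25,2.47,0],[0,0,6],0],[[1.25,2.47,0.05],[0,0,6],0],[[1.25,2.47,0],[0,0,6],0],[[1.25,2.47,0],[0,0,6],0]])

```text
time: 32.58
position: [453.5, 124.4, 208.4]
orientation: [[0.114, -0.0, -0.993], [0.993, -0.001, 0.114], [-0.001, -1.0, 0.0]]
force: [1.0, 0.1, -0.4]
gripper_width: 13.3
```

Call:
carry_out(commands=[[[1.25,2.47,0],[0,0,6],0],[[0,0,0],[0,0,0],0],[[0,0,0],[0,0,0],0],[[0,0,0],[0,0,0],0]])

```text
time: 32.92
position: [465.0, 147.7, 208.1]
orientation: [[0.015, -0.001, -1.0], [1.0, -0.001, 0.015], [-0.001, -1.0, 0.001]]
force: [-0.8, -0.8, -1.1]
gripper_width: 13.0
```

Call:
carry_out(commands=[[[0.6,0,0],[0,6,0],0],[[0.7,0,0],[0,0,0],0],[[0.7,0,0],[0,0,0],0],[[0.6,0,0],[0,0,0],0],[[0.4,0,0],[0,0,0],0]])

```text
time: 33.33
position: [497.2, 147.9, 209.6]
orientation: [[0.015, -0.1, -0.995], [1.0, -0.0, 0.016], [-0.002, -0.995, 0.1]]
force: [1.0, 0.3, -0.9]
gripper_width: 13.1
```

Call:
carry_out(commands=[[[0.3,0,0],[0,0,0],0],[[0.4,0,0],[0,0,0],0],[[0.4,0,0],[0,0,0],0],[[0.4,0,0],[0,0,0],0]])

```text
time: 33.67
position: [510.7, 148.3, 208.9]
orientation: [[0.014, -0.104, -0.995], [1.0, -0.001, 0.014], [-0.002, -0.995, 0.104]]
force: [0.1, 0.9, -0.9]
gripper_width: 13.5
```

Call:
carry_out(commands=[[[0.4,0,0],[0,0,0],0],[[0.4,0,0],[0,0,0],0],[[0.4,0,0],[0,0,0],0],[[0.2,0,0],[0,0,0],0],[[0,0,0],[0,0,0],0]])

```text
time: 34.08
position: [524.9, 148.3, 208.2]
orientation: [[0.015, -0.105, -0.994], [1.0, -0.001, 0.015], [-0.002, -0.994, 0.105]]
force: [0.4, 0.4, -0.2]
gripper_width: 13.5
```

Call:
carry_out(commands=[[[0,-0.08,0],[0,0,0],0],[[0,0,-0.2],[0,0,0],0],[[0,0,0],[0,0,0],0]])

```text
time: 34.33
position: [524.1, 147.4, 206.0]
orientation: [[0.014, -0.106, -0.994], [1.0, -0.001, 0.015], [-0.002, -0.994, 0.106]]
force: [0.5, -0.6, 0.0]
gripper_width: 13.2
```

Call:
carry_out(commands=[[[0,0,-0.2],[0,0,0],0],[[0,0,0],[0,0,0],0]])

```text
time: 34.5
position: [524.1, 147.5, 204.0]
orientation: [[0.014, -0.105, -0.994], [1.0, -0.001, 0.015], [-0.002, -0.994, 0.105]]
force: [0.3, 0.5, -1.0]
gripper_width: 13.4
```

Call:
carry_out(commands=[[[0,0,-0.2],[0,0,0],0],[[0,0,0],[0,0,0],0]])

```text
time: 34.67
position: [524.2, 147.5, 202.0]
orientation: [[0.014, -0.105, -0.994], [1.0, -0.001, 0.015], [-0.002, -0.994, 0.105]]
force: [1.4, 1.1, -0.5]
gripper_width: 13.3
```

Call:
carry_out(commands=[[[0,0,-0.15],[0,0,0],0],[[0,0,0],[0,0,0],0]])

```text
time: 34.83
position: [524.3, 147.5, 200.6]
orientation: [[0.014, -0.105, -0.994], [1.0, -0.001, 0.015], [-0.002, -0.994, 0.105]]
force: [-0.4, 0.2, -0.7]
gripper_width: 13.4
```

Call:
carry_out(commands=[[[-0.1,0,0],[0,-2,0],0],[[-0.1,0,0],[0,-2,0],0],[[-0.1,0,0],[0,-2,0],0],[[0,0,0],[0,0,0],0]])

```text
time: 35.17
position: [520.3, 147.6, 201.2]
orientation: [[0.014, 0.001, -1.0], [1.0, -0.0, 0.014], [-0.0, -1.0, -0.001]]
force: [-0.4, -0.9, -1.0]
gripper_width: 13.5
```

Call:
carry_out(commands=[[[0.3,0,0],[0,0,0],0],[[0.3,0,0],[0,0,0],0],[[0.2,0,0],[0,0,0],0]])

```text
time: 35.42
position: [530.3, 147.4, 200.9]
orientation: [[0.015, -0.0, -1.0], [1.0, -0.001, 0.015], [-0.001, -1.0, 0.0]]
force: [0.0, -0.1, -1.5]
gripper_width: 13.3
```

Call:
carry_out(commands=[[[0.1,0,0],[0,0,0],0],[[0.1,0,0],[0,0,0],0]])

```text
time: 35.58
position: [532.0, 147.4, 200.6]
orientation: [[0.015, -0.001, -1.0], [1.0, -0.001, 0.015], [-0.001, -1.0, 0.001]]
force: [0.1, -0.3, 0.1]
gripper_width: 13.1
```

Call:
carry_out(commands=[[[0.1,0,0],[0,0,0],0],[[0.1,0,0],[0,0,0],0]])

```text
time: 35.75
position: [533.6, 147.4, 200.7]
orientation: [[0.015, -0.001, -1.0], [1.0, -0.001, 0.015], [-0.001, -1.0, 0.001]]
force: [0.4, -0.1, -1.3]
gripper_width: 13.3
```

Call:
carry_out(commands=[[[0.1,0,0],[0,0,0],0],[[0,0,0],[0,0,0],0]])

```text
time: 35.92
position: [534.5, 147.4, 200.8]
orientation: [[0.015, -0.001, -1.0], [1.0, -0.001, 0.015], [-0.001, -1.0, 0.001]]
force: [0.3, 0.1, -0.5]
gripper_width: 13.0
```

Call:
carry_out(commands=[[[0.1,0,0],[0,0,0],0],[[0,0,0],[0,0,0],0]])

```text
time: 36.08
position: [534.7, 147.5, 200.7]
orientation: [[0.015, -0.002, -1.0], [1.0, -0.001, 0.015], [-0.001, -1.0, 0.002]]
force: [-2.4, -0.3, -0.2]
gripper_width: 13.0
```

Call:
carry_out(commands=[[[0.1,0,0.05],[0,0,0],0],[[0,0,0],[0,0,0],0]])

```text
time: 36.25
position: [535.1, 147.4, 200.8]
orientation: [[0.015, -0.003, -1.0], [1.0, -0.001, 0.015], [-0.001, -1.0, 0.003]]
force: [-4.9, 0.1, -0.5]
gripper_width: 13.0
```

Call:
carry_out(commands=[[[0.1,0,0.05],[0,0,0],0],[[0,0,0],[0,0,0],0]])

```text
time: 36.42
position: [536.1, 147.3, 201.1]
orientation: [[0.015, -0.003, -1.0], [1.0, -0.001, 0.015], [-0.001, -1.0, 0.003]]
force: [-4.5, -1.3, -2.6]
gripper_width: 13.2
```

Call:
carry_out(commands=[[[0.1,0,0.05],[0,0,0],0],[[0,0,0],[0,0,0],0]])

```text
time: 36.58
position: [537.2, 147.3, 201.4]
orientation: [[0.015, -0.004, -1.0], [1.0, -0.001, 0.015], [-0.001, -1.0, 0.004]]
force: [-5.2, -0.7, -2.9]
gripper_width: 13.0
```

Call:
carry_out(commands=[[[0.1,0,0.02],[0,0,0],0],[[0,0,0],[0,0,0],0]])

```text
time: 36.75
position: [537.9, 147.2, 201.5]
orientation: [[0.015, -0.004, -1.0], [1.0, -0.001, 0.015], [-0.001, -1.0, 0.004]]
force: [-5.2, -0.7, -2.5]
gripper_width: 13.2
```

Call:
carry_out(commands=[[[-0.1,0,0],[0,0,0],0],[[-0.1,0,0],[0,0,0],0],[[-0.1,0,0],[0,0,0],0],[[-0.1,0,-0.05],[0,0,0],0],[[0,0,-0.05],[0,0,0],0]])

```text
time: 37.17
position: [535.8, 147.6, 202.1]
orientation: [[0.015, 0.001, -1.0], [1.0, -0.0, 0.015], [-0.0, -1.0, -0.001]]
force: [-4.3, 0.5, 0.8]
gripper_width: 13.0
```

Call:
carry_out(commands=[[[0,0,-0.1],[0,0,0],0],[[0,0,0],[0,0,0],0]])

```text
time: 37.33
position: [535.8, 147.6, 201.4]
orientation: [[0.015, 0.001, -1.0], [1.0, -0.0, 0.015], [-0.0, -1.0, -0.001]]
force: [-4.8, 0.0, 1.0]
gripper_width: 13.0
```

Call:
carry_out(commands=[[[-0.1,0,-0.05],[0,0,0],0],[[0,0,-0.1],[0,0,0],0]])

```text
time: 37.5
position: [535.5, 147.6, 199.9]
orientation: [[0.015, 0.003, -1.0], [1.0, -0.001, 0.015], [-0.001, -1.0, -0.003]]
force: [-2.3, -0.7, 0.3]
gripper_width: 13.3
```

Call:
carry_out(commands=[[[0,0,-0.1],[0,0,0],0],[[0,0,0],[0,0,0],0]])

```text
time: 37.67
position: [535.5, 147.4, 198.6]
orientation: [[0.015, 0.002, -1.0], [1.0, -0.001, 0.015], [-0.001, -1.0, -0.002]]
force: [-1.9, -0.0, 1.5]
gripper_width: 13.1
```

Call:
carry_out(commands=[[[0,0,-0.05],[0,0,0],0],[[0,0,0],[0,0,0],0]])

```text
time: 37.83
position: [535.5, 147.4, 198.5]
orientation: [[0.015, 0.002, -1.0], [1.0, -0.001, 0.015], [-0.001, -1.0, -0.002]]
force: [-2.2, -0.9, 3.7]
gripper_width: 12.9
```

Call:
carry_out(commands=[[[-0.03,0,0.04],[0,0,0],0.0],[[0,0,0],[0,0,0],0.1],[[0,0,0],[0,0,0],0.3],[[0,0,0],[0,0,0],0.5],[[0,0,0],[0,0,0],0.5]])

```text
time: 38.25
position: [534.0, 147.6, 197.6]
orientation: [[0.015, -0.001, -1.0], [1.0, -0.001, 0.015], [-0.001, -1.0, 0.001]]
force: [-0.1, 0.1, -0.5]
gripper_width: 42.4
```

Call:
carry_out(commands=[[[0,0,1.5],[0,0,0],0.5],[[0,0,3],[0,0,0],0.6],[[0,0,3],[0,0,0],0.7],[[-2,-3,0],[0,0,0],0.7],[[-2,-3.5,0],[0,0,0],0.7]])

```text
time: 38.67
position: [496.4, 83.3, 275.2]
orientation: [[0.011, 0.006, -1.0], [1.0, -0.0, 0.011], [-0.0, -1.0, -0.006]]
force: [1.2, -0.9, 0.0]
gripper_width: 59.7
```

Call:
carry_out(commands=[[[-2,-3.5,0],[0,0,0],0.7],[[-2,-3.5,0],[0,0,0],0.7],[[-1,-3.5,0],[0,0,0],0.7],[[0,-3.5,0],[0,0,0],0.7],[[0,-2,0],[0,0,0],0.7]])

```text
time: 39.08
position: [443.2, -80.2, 273.1]
orientation: [[0.017, 0.0, -1.0], [1.0, -0.002, 0.017], [-0.002, -1.0, -0.0]]
force: [0.2, -0.4, 0.3]
gripper_width: 60.0
```

```bash
python3 - <<'E'
from model import *
s=r.get_state();print(s["time"],s["position"].round(1),s["force"].round(1))
g=avg("side",8);f=avg("top",8);pickle.dump((g,f),open("f9.pkl","wb"))
a0,b0=pickle.load(open("f0.pkl","rb"))
cv2.imwrite("pics/end.png",np.hstack([crop(g["img"],278,135,50,66,8),crop(f["img"],200,155,50,66,8)]))
# movement of bystanders / late motion
g2=avg("side",4);print("late motion",np.abs(cv2.GaussianBlur(g["img"]-g2["img"],(0,0),1)[130:210,270:340]).max().round(1))
E
```

```text
39.0833 [443.2 -80.2 273.1] [ 0.2 -0.4  0.3]
late motion 2.2
```

View pics/end.png

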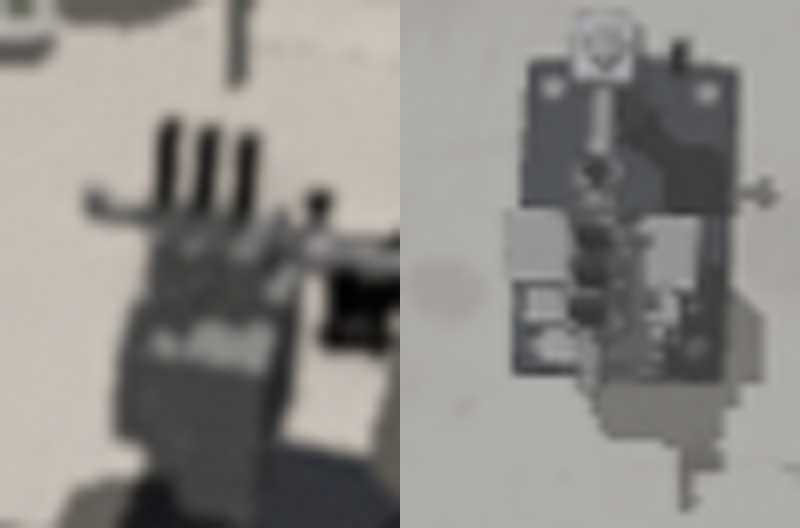

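```bash
python3 - <<'E'
from model import *
a0,b0=pickle.load(open("f0.pkl","rb"));g,f=pickle.load(open("f9.pkl","rb"))
D=lambda p,q:np.abs(p["img"]-q["img"]).mean(2)
for n,c,w in(("side jar",'s',(285,217,20,25)),("side bottle",'s',(284,257,16,25)),("side timer",'s',(268,128,16,14)),("side blue1",'s',(175,315,35,45)),("side blue2",'s',(225,340,35,40)),("side jars2",'s',(245,300,45,38)),("top timer",'t',(130,230,20,20))):
    x,y,ww,h=w; d=D(a0,g) if c=='s' else D(b0,f); print(n,d[y:y+h,x:x+ww].mean().round(1),np.percentile(d[y:y+h,x:x+ww],95).round(1))
I=g["img"].mean(2)
for v in(154,156,158):
    row=190-I[v,295:313]; print(v,row.astype(int))
r.job_done()
E
```

```text
side jar 2.8 5.5
side bottle 2.9 5.5
side timer 3.6 5.4
side blue1 3.0 5.6
side blue2 3.0 5.6
side jars2 3.3 5.8
top timer 1.2 2.2
154 [  0  16  75 147 137  68  41  83 149 140  74  48  85 147 138  68  21   3]
156 [  0  16  76 149 135  69  46  90 152 128  61  40  87 151 126  58  18   9]
158 [  8  30  91 149 120  60  59 110 158 120  53  47  99 155 120  51  19  12]
the job is handed in; nothing more can be done
```

All three strainers are hanging on the bar, nested, in the order large, medium, small. I handed the job in at about 39 s of the 72 s allowed.

**Pressing back:** I pressed each one until the buffer gave about 3 to 4 mm, then eased off, seated it and let go. While the buffer was giving, the force was about 5 to 7 N. The medium stuck by friction on its first tries and briefly reached 9 to 10 N with little movement. Lifting slightly while pushing freed it, and after that the buffer gave at about 5 to 6.5 N.

**Last checks:**
- **Nesting:** The tabs stand upright and evenly spaced, about 5 pixels or roughly 15 to 16 mm apart. That agrees with the eyes being face to face, but the pictures cannot rule out a gap under about 1 mm.
- **Stillness and clearance:** Nothing was moving between the last frames, and the gripper was well clear.
- **Bystanders:** The jar, bottle, timer and blue look-alikes show no change from the first pictures beyond noise.
- **Mouths to the front:** I judged this from the rear faces looking closed and evenly dark when I turned each strainer to the camera. I viewed the picture for the large one; for the medium and small I checked pixel values only.

**What disagreed:**
- **Camera against robot:** The camera seemed to read about 2 to 3 mm off the robot in x, so I set contacts by feel.
- **Small strainer's last position:** It was about 1 mm behind its first contact point just before release, with about 2 N on it. The buffer may not have been quite fully out at that moment.

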